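# Push the bottle spacer over the lip and press it home

### The arm

A 6-joint arm with a two-finger parallel gripper is mounted at the origin on the work surface. World frame = base frame: x ahead of the robot, y to its left, z up, the work surface at z = 0. Lengths are in m, angles in degrees, forces in N, time in s.
With the tool pointing down it reaches from about 0.35 to 0.975 m from the base axis. Payload 17.4 kg.
Tool frame: the origin (TCP) lies midway between the tips of the shut fingers; the grasp point (between the pads) lies ctrl.grip_depth behind it (ctrl.grip_depth is the distance from the TCP to the grasp point, in m); x points along the fingers, y is the direction in which the jaws open and shut, and the axes are right-handed (so a half turn about x gives the same grasp; the last joint's range is limited). The gripper opens to 85 mm and grips with 20 to 120 N. Pads are 22 mm wide; open, the fingers measure 114 mm over their backs; the gripper's body (76 mm by 85 mm) begins 54 mm behind the grasp point. The pads swing forward as they close: fully open they stand 13 mm farther back than shut.
Start: joints at [-70.52, 6.646, 82.598, -0, 90.757, -2.166], TCP at [0.249, -0.627, 0.231] pointing down, gripper open.
Joint ranges: [-162.19, 162.19], [-47.58, 125.68], [4.15, 143.07], [-65.23, 245.23], [0.69, 171.88], [-170.13, 170.13]. Speed limits (degrees/s): [108.29, 108.29, 127.2, 180, 180, 180].

### API

Orientations are given as a 3x3 rotation matrix whose columns are the frame's x, y, z axes.
In Python, from plant import ctrl, camera, camera_info, job gives the robot as it stands.
- The arm moves only by the tool jog_arm, never from a script. Its argument "rows" is a list of rows, each an object of numbers: "tx", "ty", "tz": the shift along the tool's x, y, z in mm; "roll": the turn about the tool's x in degrees. In form: [{"tx": .., "ty": .., "tz": .., "roll": ..}, ...]. A call has exactly 5 rows; each row shifts and turns the commanded pose from where the row before left it, along the tool's axes as they then stand; what a row does not reach is not made up. A row lasts 1/10 s, in which the tool goes at most 50 mm and 8.59 degrees, less where a joint would pass 70% of its speed; a pose out of reach is approached as far as the arm can. A call with a gripper value outside its range is refused whole. "gripper" is the opening, from -1 (shut) to 1 (fully open), set as the call begins (left out, the last holds). The fingers move at their own pace and stop on an object; "force" is the grip in N (left out, the last holds). Time passes only in rows, so rows that do not move let the fingers close, or fill a call up. It gives the time, the measured TCP pose, the force and the opening at its end, in the units of the state.
- ctrl.state(): the state, without advancing time (a new reading comes with each control period).
- camera(name): name is "scene" or "side" or "wrist"; returns the picture (480x640x3 uint8, blue, green, red); there is no depth.
- camera_info(name): a dict with "fov_y" (degrees; the focal length in pixels is half the picture's height over the tangent of half this angle, whatever the lens; pixels are square), "cx", "cy" (the principal point, pixels), "R" (3x3) and "t" (3): a world point X has camera coordinates R X + t; the wrist camera has in their place "mount" (4x4, takes a point from camera to tool coordinates, whose origin is the TCP and whose axes are the tool frame's). Camera axes: x right, y down, z forward; pixel columns grow to the right and rows downward; lengths in m; the calibration is good to about 2 mm. A picture is of the moment at which its call begins: read the wrist's pose just before it. camera_info takes no time and is no camera call.
- job.job_done(): hands the job in, once; it reports no verdict.
The state is a dict: "time_s": time; "joints": joint angles; "joint_vel": joint speeds; "effort": joint torques, N m; "tcp_pos": TCP position; "tool_rot": TCP orientation; "wrist_force": force on the tool from outside, world axes, zero at the start; "torque": the same for the moment, N m; "gripper_width": finger opening in m.
Only numpy, scipy, OpenCV 4.12 (cv2) and the standard library are available. Lean on these libraries where they do the work, as an engineer would, in place of code of your own. Each camera call takes 0.05 s, during which the arm holds its last target.

### The job

Get the bottle station ready: push the orange spacer along its ledge and over the white raised lip, without picking it up, so that it drops into the black pocket beyond. Then press it down past the two sprung side catches until it lies flat on the pocket floor, hold it there under a steady 10 to 20 N for about a second to seat it, and let go. Never load the spacer or the station with more than 25 N, and leave everything else on the bench where it is.

Things in the scene. Friction and masses are not known exactly. Their poses are not given: they have to be found in the camera images.
- spacer_c (a point): Orange disc spacer with a dark round centre spot, 64 mm across, 10 mm thick, edges chamfered 2 mm, about 0.08 to 0.17 kg. This point is its centre, half-way up; z is the disc's axis. It starts lying flat on the ledge.
- ledge (a point): Point on the bottle station's bare metal ledge, on its middle line and surface, 70 mm before the lip's far edge. Axes: x along the channel from ledge to pocket (the way to push), z up. The ledge is 30 mm above the bench, 68 mm wide between blue rails 24 mm broad that stand 4 mm above it, begins 55 mm before this point and is open there. The station (209 x 116 x 34 mm) is fixed.
- lip (a point): Middle of the far (pocket-side) top edge of the white lip; same axes. The lip crosses the channel: a ramp 9 mm long rising 4 mm from the ledge, a flat top 4 mm wide, then at this point a sheer drop of 16 mm. Half-way over, the disc tips nose-down and its tail rises some 10 mm: a pusher as low as before gets under it and jams, so push higher then. The tail falls in once clear of the lip, when the pusher backs off.
- seat (a point): Centre of the black pocket floor, which is rigid; same axes; 34 mm beyond the lip's edge, 16 mm below its top. The pocket is 68 mm long and wide, its walls as high as the lip. The disc fully home has its centre 5 mm above this point.
- bottle_red: Squat culture bottle, red, black ribbed cap with probe stubs, 66 mm across, 156 mm tall; origin under its middle. Leave it alone.
- bottle_amber: The same bottle with dark amber contents. Leave it alone.
- bottle_yellow: The same bottle with yellow contents. Leave it alone.
- reagent: Clear jar with blue cap, 60 mm across, 110 mm tall; origin under its middle. Leave it alone.
- spare: Grey spare spacer, same shape as the orange one, lying on the bench; origin under its middle. Leave it alone.
- driver: Screwdriver lying on the bench; leave it alone.
- dish: Clear petri dish, 94 mm across, 16 mm high; origin under its middle. Leave it alone.
- catch (a point): Left (+y) one of two steel ball noses, 12 mm across, at the middle of the pocket's side walls, at the tip that stands 4 mm out of the wall, 3 mm above the pocket floor; same axes. Sprung, they give way sideways. The dropped disc rests on them, tilted or some 6 mm too high, and passes them when its middle is pressed down with roughly 4 to 10 N.
There are look-alikes about, which are no part of the job. Of the things shaped like the part that bears spacer_c, the orange one is meant. Of the things that look like the part that bears ledge, take the one that is farthest to the robot's left at the start.

How it is judged:
By the outcome, as a careful person would: the job done as asked, in the order asked, and still so for the second after the job is handed in, with the robot touching nothing.
It also fails if it takes over 51 s, if anything falls off the work surface, if the arm or the gripper's body presses on something with over 40 N, if the wrist force passes 120 N, or if a joint passes its speed limit or range.

## Working session

There is one attempt and no reset: what is moved stays moved. The work goes in short steps, Python scripts to look and compute and a tool call to move; the robot and the scene stay as the last step left them, time stands still between calls to the robot, and variables do not carry over. Pictures are saved under pics/ and viewed, and the job is handed in when it is done.

Besides the shell and the picture viewer there is one more tool, called after "Request:" as a command line: name --argument value ..., lists and objects as JSON in quotes. jog_arm: Moves the arm, as the interface text tells. Its arguments: {"type":"object","properties":{"rows":{"type":"array","items":{"type":"object","properties":{"tx":{"type":"number"},"ty":{"type":"number"},"tz":{"type":"number"},"roll":{"type":"number"}}}},"gripper":{"type":"number"},"force":{"type":"number"}},"required":["rows"]}

```bash
ls; mkdir -p pics
cat > h.py <<'E'
import numpy as np, cv2
from plant import ctrl, camera, camera_info, job
def K(ci):
    f=240/np.tan(np.radians(ci['fov_y'])/2); return f,ci['cx'],ci['cy']
def ext(name,st=None):
    ci=camera_info(name)
    if name=='wrist':
        M=np.array(ci['mount']); st=st or ctrl.state()
        T=np.eye(4);T[:3,:3]=st['tool_rot'];T[:3,3]=st['tcp_pos']
        W=T@M; return W[:3,:3],W[:3,3]
    R=np.array(ci['R']);t=np.array(ci['t']); return R.T,-R.T@t
def ray(name,u,v,E=None):
    ci=camera_info(name); f,cx,cy=K(ci); A,c=E or ext(name)
    return c, A@np.array([(u-cx)/f,(v-cy)/f,1.])
def onz(name,u,v,z,E=None):
    c,d=ray(name,u,v,E); return c+d*(z-c[2])/d[2]
def proj(name,X,E=None):
    ci=camera_info(name); f,cx,cy=K(ci); A,c=E or ext(name)
    p=A.T@(np.array(X)-c); return np.array([f*p[0]/p[2]+cx,f*p[1]/p[2]+cy])
E
python3 - <<'E'
from h import *
s=ctrl.state();print(s);print(ctrl.grip_depth)
for n in['scene','side','wrist']:
    print(n,camera_info(n)); cv2.imwrite(f'pics/{n}0.png',camera(n))
E
```

```text
pics
{'time_s': 0.0, 'joints': array([-7.05194482e+01,  6.67520830e+00,  8.26383354e+01,  2.38494436e-04,
        9.07573362e+01, -2.16527905e+00]), 'joint_vel': array([-0.04735282,  0.01063405,  0.04430833,  0.02172511, -0.14905072,
        0.10232443]), 'effort': array([-2.46467767e-03, -7.31998587e+01, -6.32485342e+01, -1.50174183e-04,
        6.33261210e-03, -2.29732393e-06]), 'tcp_pos': array([ 0.24891435, -0.62720303,  0.23052136]), 'tool_rot': array([[-4.08628398e-04,  3.68867958e-01, -9.29481717e-01],
       [ 1.16765768e-03, -9.29480985e-01, -3.68868181e-01],
       [-9.99999235e-01, -1.23604648e-03, -5.08991786e-05]]), 'wrist_force': array([-0.07071745, -0.63519178, -0.20912469]), 'torque': array([-0.03831019, -0.05692144, -0.00077384]), 'gripper_width': 0.08552518105432279}
0.0187
scene {'fov_y': 55.78756907876627, 'cx': 327.242815721733, 'cy': 247.73922336880676, 'R': array([[-0.85473479,  0.51904679, -0.00434404],
       [ 0.30417402,  0.49407881, -0.81447178],
       [-0.42060267, -0.69747871, -0.5801869 ]]), 't': array([ 0.43979238, -0.10520194,  1.349036  ])}
side {'fov_y': 55.589287765459275, 'cx': 326.52068564857393, 'cy': 241.3827176720415, 'R': array([[-0.99629568, -0.0851045 ,  0.01233432],
       [-0.06672013,  0.6745154 , -0.73523969],
       [ 0.05425252, -0.73333908, -0.67769496]]), 't': array([0.53396214, 0.08870711, 1.04844751])}
wrist {'fov_y': 68.6402494817512, 'cx': 316.67353311429565, 'cy': 242.21702189160249, 'mount': array([[-6.25227205e-04, -2.63864260e-01,  9.64559620e-01,
        -1.44114798e-01],
       [ 9.99999405e-01, -1.02702978e-03,  3.67245707e-04,
         1.23219433e-03],
       [ 8.93728439e-04,  9.64559276e-01,  2.63864745e-01,
        -6.73193915e-02],
       [ 0.00000000e+00,  0.00000000e+00,  0.00000000e+00,
         1.00000000e+00]])}
```

View pics/scene0.png

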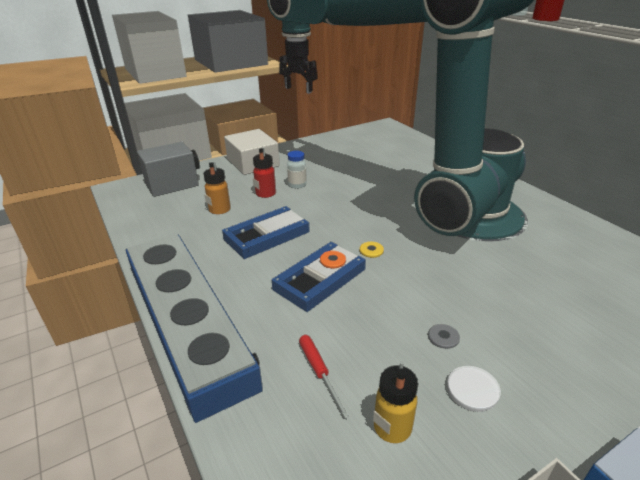

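View pics/side0.png

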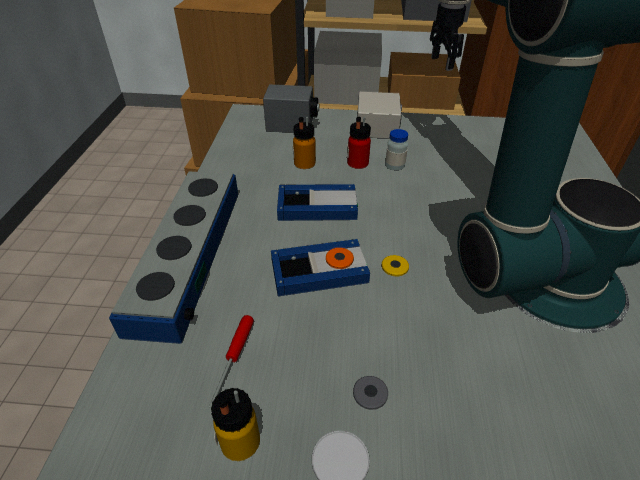

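View pics/wrist0.png

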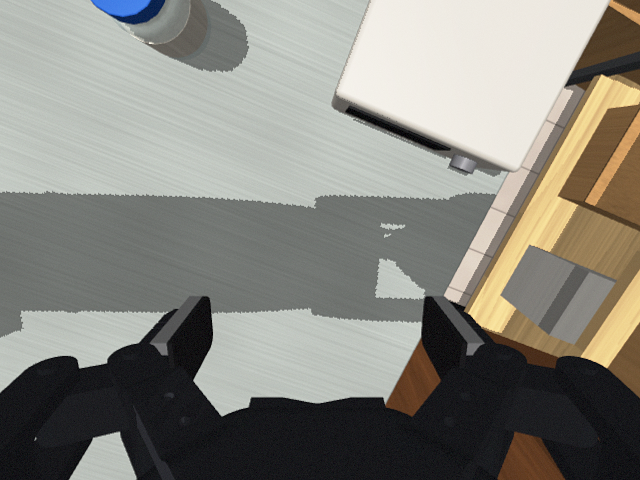

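Two stations: scene pixels (265,230) and (320,273). The second is farther to +y and bears the orange disc. I'll confirm that with numbers and an enlarged crop.

Run:
```python
from h import *
sc=cv2.imread('pics/scene0.png');sd=cv2.imread('pics/side0.png')
for n,u,v in[('scene',265,230),('scene',320,273),('side',318,200),('side',320,266)]: print(n,onz(n,u,v,.034).round(3))
a=cv2.resize(sc[235:310,265:375],None,fx=6,fy=6,interpolation=cv2.INTER_CUBIC)
b=cv2.resize(sd[232:300,265:375],None,fx=6,fy=6,interpolation=cv2.INTER_CUBIC)
cv2.imwrite('pics/c1.png',a);cv2.imwrite('pics/c2.png',b)
for n,im in(('scene',sc),('side',sd)):
    h=cv2.cvtColor(im,cv2.COLOR_BGR2HSV)
    m=cv2.inRange(h,(4,180,120),(16,255,255))
    k,l,s,c=cv2.connectedComponentsWithStats(m)
    for i in range(1,k):
        if s[i,4]>100: print(n,s[i],c[i],onz(n,*c[i],.040).round(4))
```

```text
scene [ 0.593 -0.192  0.034]
scene [0.561 0.044 0.034]
side [ 0.576 -0.2    0.034]
side [0.548 0.042 0.034]
scene [321 252  24  15 220] [332.53181818 259.4       ] [0.512  0.0207 0.04  ]
side [326 248  28  21 374] [339.16042781 257.63101604] [0.5061 0.017  0.04  ]
```

View pics/c1.png

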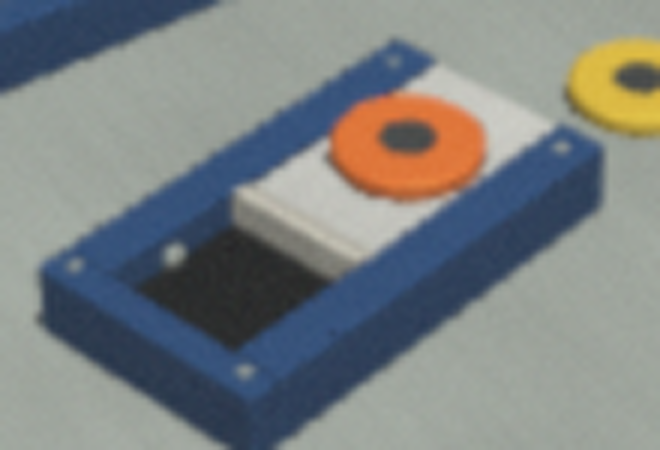

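View pics/c2.png

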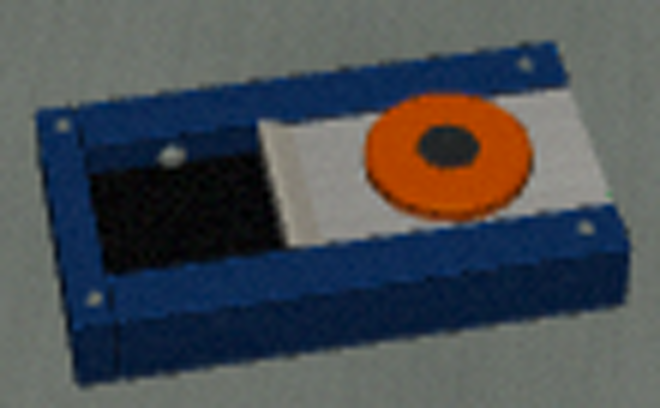

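Crops: the station at scene (320,273) / side (320,266) lies at y≈+0.04 (the other at −0.2), so it is the leftmost. It carries the orange disc with a dark spot, the white lip and the black pocket. Now its axes, from the four screws on the rails.

Run:
```python
from h import *
S=np.array([(394,62),(562,148),(75,264),(245,372)])/6+[265-.4,235-.4]
D=np.array([(525,64),(586,228),(63,125),(94,299)])/6+[265-.4,232-.4]
S2=[onz('scene',*p,.034) for p in S];D2=[onz('side',*p,.034) for p in D]
for n,P in(('scene',S2),('side',D2)):
    P=np.array(P); print(n,P.round(4).tolist())
    a=(P[2]+P[3]-P[0]-P[1])[:2]; print(' center',P.mean(0).round(4),'yaw',np.degrees(np.arctan2(a[1],a[0])),'len',np.linalg.norm(a)/2,'wid',np.linalg.norm(P[0]-P[1]),np.linalg.norm(P[2]-P[3]))
# lip top edge: scene crop & side crop
for n,o,p in(('scene',(265,235),[(234,190),(372,256)]),('side',(265,232),[(259,122),(290,245)])):
    q=[onz(n,*(np.array(x)/6+np.array(o)-.4),.034) for x in p];print(n,'lip',np.round(q,4).tolist())
```

```text
scene [[0.4803, -0.0412, 0.034], [0.454, 0.0464, 0.034], [0.6556, 0.0096, 0.034], [0.6301, 0.0983, 0.034]]
 center [0.555  0.0283 0.034 ] yaw 16.28430602721635 len 0.18303672888551217 wid 0.09146883535906401 0.09230662476797943
side [[0.479, -0.044, 0.034], [0.4524, 0.0438, 0.034], [0.6552, 0.0083, 0.034], [0.6289, 0.0967, 0.034]]
 center [0.5539 0.0262 0.034 ] yaw 16.598293766046222 len 0.18402440928904254 wid 0.09170921125628596 0.09220363485169757
scene lip [[0.5811, 0.0009, 0.034], [0.5557, 0.0653, 0.034]]
side lip [[0.5801, -0.0007, 0.034], [0.5612, 0.0631, 0.034]]
```

Run:
```python
from h import *
s=ctrl.state();R=s['tool_rot'];p=s['tcp_pos']
T=np.array([.505,.012,.215]);print('delta tool mm',(R.T@(T-p)*1000).round(1))
y=np.radians(16.4);a=np.array([np.cos(y),np.sin(y),0]);z=-a;x=np.array([0,0,-1]);Rt=np.c_[x,np.cross(z,x),z]
from scipy.spatial.transform import Rotation as Q
print(Q.from_matrix(R.T@Rt).as_rotvec(degrees=True))
C=np.array([.5545,.027,.034]);M=np.array(camera_info('wrist')['mount'])
W=np.eye(4);W[:3,:3]=Rt;W[:3,3]=T;W=W@M;E=(W[:3,:3],W[:3,3])
for d in(-104,-44,0,20.5,54.5,104):print(d,proj('wrist',C+a*d/1000,E))
```

```text
delta tool mm [  16.2 -499.7 -473.8]
[ 5.24625654e+00 -4.32424462e-04  5.09904386e-02]
-104 [314.89854341 272.34153547]
-44 [314.75596265 212.00712879]
0 [314.64237214 163.9402221 ]
20.5 [314.58656516 140.32496633]
54.5 [314.4896191   99.30131678]
104 [314.3377636   35.04221628]
```

Request:
jog_arm --rows '[{"ty": -20,"tz": -19,"tx": 0},{"ty": -26,"tz": -25,"tx": 1},{"ty": -30,"tz": -28.5,"tx": 1},{"ty": -30,"tz": -28.5,"tx": 1},{"ty": -30,"tz": -28.5,"tx": 1}]' --gripper 1

```text
validation failed for argument at $.ro...
```

Request:
jog_arm --rows '[{"ty": -30,"tz": -28.5,"tx": 1},{"ty": -30,"tz": -28.5,"tx": 1},{"ty": -30,"tz": -28.5,"tx": 1},{"ty": -30,"tz": -28.5,"tx": 1},{"ty": -30,"tz": -28.5,"tx": 1}]'

```text
validation failed for argument at $.ro...
```

Request:
jog_arm --rows '[{"ty": -30,"tz": -28.5,"tx": 1},{"ty": -30,"tz": -28.5,"tx": 1},{"ty": -30,"tz": -28.5,"tx": 1},{"ty": -30,"tz": -28.5,"tx": 1},{"ty": -30,"tz": -28.5,"tx": 1}]'

```text
validation failed for argument at $.ro...
```

Request:
jog_arm --rows '[{"ty": -30,"tz": -28.5,"tx": 1},{"ty": -24,"tz": -22.5,"tx": 1},{"roll": 3},{"roll": 2.3},{"tx": 0}]'

```text
validation failed for argument at $.ro...
```

Perhaps all four fields are required in each row.

Request:
jog_arm --rows '[{"tx": 0,"ty": -20,"tz": -19,"roll": 0},{"tx": 1,"ty": -26,"tz": -25,"roll": 0},{"tx": 1,"ty": -30,"tz": -28.5,"roll": 0},{"tx": 1,"ty": -30,"tz": -28.5,"roll": 0},{"tx": 1,"ty": -30,"tz": -28.5,"roll": 0}]' --gripper 1

```text
time_s: 0.65
tcp_pos: [0.3194, -0.4517, 0.2269]
tool_rot: [[-0.0, 0.369, -0.93], [0.0, -0.93, -0.369], [-1.0, -0.0, -0.0]]
wrist_force: [0.2, 0.8, 0.7]
gripper_width: 0.0854
```

Request:
jog_arm --rows '[{"tx": 1,"ty": -30,"tz": -28.5,"roll": 0},{"tx": 1,"ty": -30,"tz": -28.5,"roll": 0},{"tx": 1,"ty": -30,"tz": -28.5,"roll": 0},{"tx": 1,"ty": -30,"tz": -28.5,"roll": 0},{"tx": 1,"ty": -30,"tz": -28.5,"roll": 0}]'

```text
time_s: 1.15
tcp_pos: [0.3965, -0.2596, 0.2222]
tool_rot: [[0.0, 0.369, -0.93], [-0.0, -0.93, -0.369], [-1.0, 0.0, -0.0]]
wrist_force: [1.5, -0.1, 0.6]
gripper_width: 0.0848
```

Request:
jog_arm --rows '[{"tx": 1,"ty": -30,"tz": -28.5,"roll": 0},{"tx": 1,"ty": -30,"tz": -28.5,"roll": 0},{"tx": 1,"ty": -30,"tz": -28.5,"roll": 0},{"tx": 1,"ty": -30,"tz": -28.5,"roll": 0},{"tx": 1,"ty": -30,"tz": -28.5,"roll": 0}]'

```text
time_s: 1.65
tcp_pos: [0.4736, -0.0675, 0.2173]
tool_rot: [[0.0, 0.369, -0.929], [-0.0, -0.929, -0.369], [-1.0, 0.0, -0.0]]
wrist_force: [0.5, -0.3, 0.2]
gripper_width: 0.0852
```

Request:
jog_arm --rows '[{"tx": 1,"ty": -30,"tz": -28.5,"roll": 0},{"tx": 1,"ty": -24,"tz": -22.5,"roll": 0},{"tx": 0,"ty": 0,"tz": 0,"roll": 3},{"tx": 0,"ty": 0,"tz": 0,"roll": 2.3},{"tx": 0,"ty": 0,"tz": 0,"roll": 0}]'

```text
time_s: 2.15
tcp_pos: [0.5008, 0.0001, 0.2151]
tool_rot: [[-0.0, 0.281, -0.96], [0.0, -0.96, -0.281], [-1.0, -0.0, 0.0]]
wrist_force: [0.6, -0.3, 0.2]
gripper_width: 0.0855
```

Run:
```python
from h import *
s=ctrl.state();print(s['joints'].round(1),s['tcp_pos'],s['tool_rot'].round(4).tolist(),s['wrist_force'])
cv2.imwrite('pics/w1.png',camera('wrist'))
import json;json.dump({'tool_rot':s['tool_rot'].tolist(),'tcp_pos':s['tcp_pos'].tolist()},open('w1.json','w'))
```

```text
[ -2.9 -15.2 104.8   0.   90.5  70.7] [5.00840984e-01 7.07583621e-05 2.15064456e-01] [[-0.0004, 0.2814, -0.9596], [0.0001, -0.9596, -0.2814], [-1.0, -0.0002, 0.0004]] [ 0.63244357 -0.26501673  0.16491869]
```

View pics/w1.png

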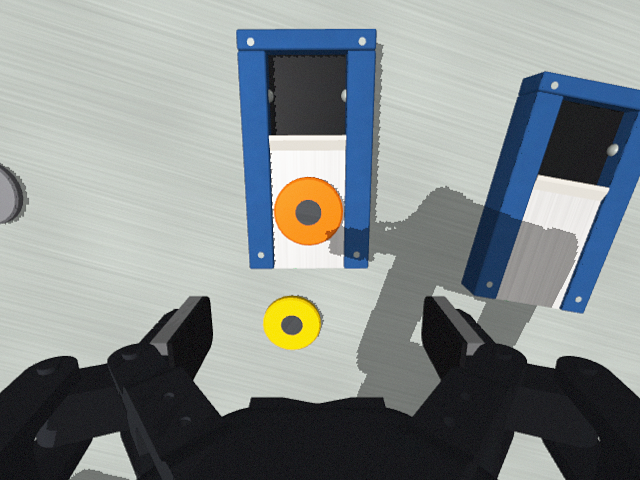

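The wrist view shows the station upright: screws near (250,41), (362,41), (261,255), (356,255), lip edge at row ~136, and the orange disc at (308,211). The yellow look-alike lies just behind the ledge at (292,322).

Run:
```python
from h import *
import json
s=json.load(open('w1.json'));E=ext('wrist',{k:np.array(v) for k,v in s.items()})
im=cv2.imread('pics/w1.png');h=cv2.cvtColor(im,cv2.COLOR_BGR2HSV)
m=cv2.inRange(h,(0,0,170),(180,70,255));P=[]
for u,v in[(250,41),(362,41),(261,255),(356,255)]:
    w=m[v-6:v+7,u-6:u+7];yy,xx=np.nonzero(w);q=(u-6+xx.mean(),v-6+yy.mean());P.append(onz('wrist',*q,.034,E));print(q,len(xx),P[-1].round(4))
P=np.array(P);a=(P[0]+P[1]-P[2]-P[3])[:2];yaw=np.arctan2(a[1],a[0]);a/=np.linalg.norm(a);n=np.array([-a[1],a[0]])
C=P.mean(0);print('C',C,'yaw',np.degrees(yaw))
# blue outer outline top edges by row for rails; ledge inside edges
g=im.astype(int)
for r in(70,110,190,240):
    b=(g[r,:,0]-g[r,:,2]>40).nonzero()[0];b=b[(b>220)&(b<400)];print(r,[onz('wrist',x,r,.034,E)[:2].round(4).tolist() for x in(b.min()-.5,b.max()+.5)],
      [round(float((onz('wrist',x,r,.034,E)[:2]-C[:2])@n*1000),1) for x in(b.min()-.5,b.max()+.5)])
# lip edge
for c in(285,308,330):
    col=g[:,c].sum(1);r=125+np.argmax(np.diff(col[125:146]));q=onz('wrist',c,r+.5,.034,E);print('lip',c,r,((q[:2]-C[:2])@a*1000).round(1))
o=cv2.inRange(h,(8,150,150),(20,255,255));k,l,st,ce=cv2.connectedComponentsWithStats(o);i=1+np.argmax(st[1:,4])
cs,_=cv2.findContours((l==i).astype(np.uint8),cv2.RETR_EXTERNAL,cv2.CHAIN_APPROX_NONE)
(e,ax,_)=cv2.fitEllipse(max(cs,key=len));print(e,ax)
spot=cv2.inRange(h,(0,0,0),(180,120,130))[190:232,288:330];yy,xx=np.nonzero(spot);sp=(xx.mean()+288,yy.mean()+190)
for q,z in((e,.037),(sp,.040)):
    X=onz('wrist',*q,z,E);print(q,X.round(4),'along,lat from C mm',((X[:2]-C[:2])@a*1000).round(1),((X[:2]-C[:2])@n*1000).round(1))
y=cv2.inRange(h,(24,150,150),(35,255,255));k,l,st,ce=cv2.connectedComponentsWithStats(y);i=1+np.argmax(st[1:,4]);X=onz('wrist',*ce[i],.01,E);print('yellow',X,((X[:2]-C[:2])@a*1000),((X[:2]-C[:2])@n*1000))
```

```text
(np.float64(250.0408163265306), np.float64(41.42857142857143)) 49 [0.6307 0.0942 0.034 ]
(np.float64(361.9183673469388), np.float64(40.87755102040816)) 49 [0.6571 0.0053 0.034 ]
(np.float64(260.3448275862069), np.float64(254.72413793103448)) 29 [0.4531 0.0416 0.034 ]
(np.float64(nan), np.float64(nan)) 0 [nan nan nan]
C [nan nan nan] yaw nan
70 [[0.6066, 0.0994], [0.6391, -0.0118]] [nan, nan]
110 [[0.5763, 0.0898], [0.6087, -0.0212]] [nan, nan]
190 [[0.5097, 0.0706], [0.5423, -0.0408]] [nan, nan]
240 [[0.464, 0.057], [0.4965, -0.0542]] [nan, nan]
lip 285 134 nan
lip 308 134 nan
lip 330 134 nan
(308.1036376953125, 210.53402709960938) (66.96610260009766, 67.57383728027344)
(308.1036376953125, 210.53402709960938) [0.5083 0.0092 0.037 ] along,lat from C mm nan nan
(np.float64(307.99595141700405), np.float64(212.0748987854251)) [0.5074 0.009  0.04  ] along,lat from C mm nan nan
yellow [ 0.37871385 -0.00811887  0.01      ] nan nan<stdin>:7: RuntimeWarning: Mean of empty slice.
  ret = ret.dtype.type(ret / rcount)
```

Run:
```python
from h import *
import json
s=json.load(open('w1.json'));E=ext('wrist',{k:np.array(v) for k,v in s.items()})
im=cv2.imread('pics/w1.png');g=im.astype(int)
w=g[249:262,350:363].sum(2)-g[249:262,350:363,0]*2;yy,xx=np.nonzero(w>w.max()*.6+w.min()*.4);q4=(350+xx.mean(),249+yy.mean());print(q4,len(xx))
P=np.array([onz('wrist',*q,.034,E) for q in((250.04,41.43),(361.92,40.88),(260.6,254.7),q4)])
M=[]
for r in range(60,245,5):
    b=(g[r,:,0]-g[r,:,2]>40).nonzero()[0];b=b[(b>220)&(b<400)];x0,x1=[onz('wrist',x,r,.034,E)[:2] for x in(b.min()-.5,b.max()+.5)]
    if abs(np.linalg.norm(x0-x1)-.116)<.003: M.append((x0+x1)/2)
M=np.array(M);pf=np.polyfit(M[:,0],M[:,1],1);print('mid line yaw',np.degrees(np.arctan(pf[0])),len(M),'resid',np.abs(np.polyval(pf,M[:,0])-M[:,1]).max())
a=(P[0]+P[1]-P[2]-P[3])[:2];print('screw yaw',np.degrees(np.arctan2(a[1],a[0])),np.linalg.norm(a)/2);C=P.mean(0)[:2]
yaw=np.arctan(pf[0]);a=np.array([np.cos(yaw),np.sin(yaw)]);n=np.array([-a[1],a[0]]);print('C',C)
L=[]
for c in range(280,336,5):
    col=g[:,c].sum(1);r=125+np.argmax(np.diff(col[125:146]));q=onz('wrist',c,r+.5,.034,E)[:2];L.append(q)
print('lip along',((np.array(L)-C)@a*1000).round(1))
def f(X):return ((np.array(X)[:2]-C)@a*1000).round(1),((np.array(X)[:2]-C)@n*1000).round(1)
print('mid pt lat',f(M.mean(0)),'disc',f([.5083,.0092]),f([.5074,.009]),'yellow',f([.3787,-.0081]))
for r in(28,30,268):
    print(r,f(onz('wrist',308,r,.034,E)))
for v in(np.argmax(np.abs(np.diff(g[15:40,308].sum(1))))+15,np.argmax(np.abs(np.diff(g[258:280,300].sum(1))))+258):print('ends',v)
```

```text
(np.float64(356.14285714285717), np.float64(254.17857142857142)) 28
mid line yaw 16.543297766552765 37 resid 0.00037289044852464523
screw yaw 16.545877126452233 0.18510321441091573
C [0.55517195 0.02342261]
lip along [18.6 18.6 18.6 18.6 18.6 18.5 18.5 18.5 18.5 18.5 18.4 18.4]
mid pt lat (np.float64(3.5), np.float64(0.1)) disc (np.float64(-49.0), np.float64(-0.3)) (np.float64(-49.9), np.float64(-0.2)) yellow (np.float64(-178.1), np.float64(20.0))
28 (np.float64(102.2), np.float64(-1.8))
30 (np.float64(100.8), np.float64(-1.8))
268 (np.float64(-106.4), np.float64(0.5))
ends 28
ends 268
```

Request:
jog_arm --rows '[{"tx": 20,"ty": -2,"tz": 10,"roll": 0.2},{"tx": 30,"ty": -2,"tz": 10,"roll": 0},{"tx": 30,"ty": -2,"tz": 10,"roll": 0},{"tx": 30,"ty": -2,"tz": 10,"roll": 0},{"tx": 20,"ty": 0,"tz": 0,"roll": 0}]' --gripper -1 --force 40

```text
time_s: 2.7
tcp_pos: [0.4587, -0.004, 0.0833]
tool_rot: [[-0.002, 0.279, -0.96], [0.0, -0.96, -0.279], [-1.0, -0.001, 0.001]]
wrist_force: [0.5, 0.5, -0.8]
gripper_width: 0.0126
```

Request:
jog_arm --rows '[{"tx": 10,"ty": 0,"tz": 0,"roll": 0},{"tx": 0,"ty": 0,"tz": 0,"roll": 0},{"tx": 0,"ty": 0,"tz": 0,"roll": 0},{"tx": 0,"ty": 0,"tz": 0,"roll": 0},{"tx": 0,"ty": 0,"tz": 0,"roll": 0}]'

```text
time_s: 3.2
tcp_pos: [0.4608, -0.0038, 0.0762]
tool_rot: [[0.001, 0.278, -0.961], [-0.0, -0.961, -0.278], [-1.0, 0.0, -0.001]]
wrist_force: [-0.4, 1.0, 0.1]
gripper_width: 0.0001
```

Run:
```python
from h import *
s=ctrl.state();print(s['tcp_pos'],s['tool_rot'].round(4).tolist(),s['wrist_force'],s['gripper_width'])
sd=camera('side');sc=camera('scene');w=camera('wrist');cv2.imwrite('pics/w2.png',w)
for n,im in(('scene',sc),('side',sd)): print(n,proj(n,s['tcp_pos']))
cv2.imwrite('pics/s2.png',np.vstack([cv2.resize(sc[205:305,260:400],None,fx=3,fy=3,interpolation=cv2.INTER_CUBIC),cv2.resize(sd[205:305,260:400],None,fx=3,fy=3,interpolation=cv2.INTER_CUBIC)]))
```

```text
[ 0.46075877 -0.00377294  0.07622675] [[0.0013, 0.2782, -0.9605], [-0.0001, -0.9605, -0.2782], [-1.0, 0.0004, -0.0012]] [-0.37075445  1.02028653  0.0811573 ] 9.335608535692034e-05
scene [345.02483275 235.93250856]
side [360.37070681 241.10514538]
```

View pics/s2.png

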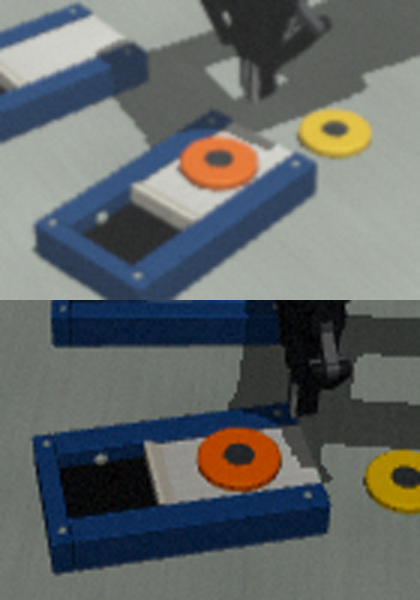

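View pics/w2.png

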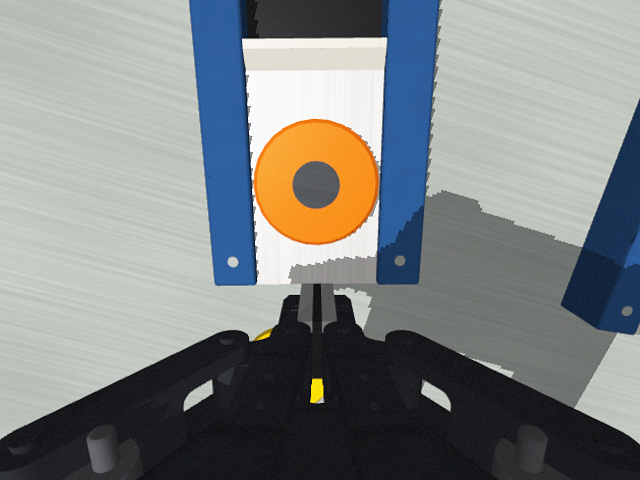

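Tips are centred on the channel: finger gap at x≈317, disc at (316,184). Re-measuring from this closer view.

Run:
```python
from h import *
E=ext('wrist');s=ctrl.state();p=s['tcp_pos'];R=s['tool_rot']
im=cv2.imread('pics/w2.png');g=im.astype(int);h=cv2.cvtColor(im,cv2.COLOR_BGR2HSV)
T=lambda X:(R.T@(X-p)*1000).round(1)
for c in(270,315,360):
    col=g[:,c].sum(1);r=25+np.argmax(np.diff(col[25:55]));print('lip',c,r,T(onz('wrist',c,r+.5,.034,E)))
o=cv2.inRange(h,(6,150,120),(20,255,255));cs,_=cv2.findContours(o,cv2.RETR_EXTERNAL,cv2.CHAIN_APPROX_NONE)
e=cv2.fitEllipse(max(cs,key=len));print(e[:2],T(onz('wrist',*e[0],.037,E)))
spot=cv2.inRange(h,(0,0,0),(180,150,140))[150:220,285:350];yy,xx=np.nonzero(spot);print(T(onz('wrist',xx.mean()+285,yy.mean()+150,.04,E)))
for r in(100,200,270):
    b=(g[r,:,0]-g[r,:,2]>40).nonzero()[0];b=b[(b>180)&(b<450)];x0,x1=[onz('wrist',x,r,.034,E) for x in(b.min()-.5,b.max()+.5)];print('mid',r,T((x0+x1)/2),np.linalg.norm(x0-x1))
print('start',T(onz('wrist',265,284,.03,E)))
```

```text
lip 270 37 [  41.8  -20.7 -117. ]
lip 315 37 [  41.8    0.5 -117. ]
lip 360 37 [  41.8   21.8 -116.9]
((315.8858337402344, 181.3412322998047), (123.90185546875, 124.4719467163086)) [ 38.7   0.9 -49.9]
[ 35.7   0.8 -48.7]
mid 100 [ 41.8   0.3 -89.4] 0.1154879478520976
mid 200 [ 41.7   0.7 -39.8] 0.1156783235455999
mid 270 [41.7  0.9 -0.5] 0.11594147219611624
start [ 45.7 -28.7   9.5]
```

Request:
jog_arm --rows '[{"tx": 15,"ty": 0.7,"tz": 0,"roll": 0},{"tx": 15,"ty": 0,"tz": 0,"roll": 0},{"tx": 8,"ty": 0,"tz": 0,"roll": 0},{"tx": 4,"ty": 0,"tz": 0,"roll": 0},{"tx": 1,"ty": 0,"tz": 0,"roll": 0}]'

```text
time_s: 3.85
tcp_pos: [0.4602, -0.0044, 0.0315]
tool_rot: [[-0.001, 0.278, -0.961], [0.0, -0.961, -0.278], [-1.0, -0.0, 0.001]]
wrist_force: [-0.2, 0.6, -0.1]
gripper_width: -0.0001
```

Request:
jog_arm --rows '[{"tx": 0,"ty": 0,"tz": -2,"roll": 0},{"tx": 0,"ty": 0,"tz": -3,"roll": 0},{"tx": 0,"ty": 0,"tz": -3,"roll": 0},{"tx": 0,"ty": 0,"tz": -3,"roll": 0},{"tx": 0,"ty": 0,"tz": -3,"roll": 0}]'

```text
time_s: 4.35
tcp_pos: [0.4743, -0.0004, 0.0325]
tool_rot: [[0.0, 0.278, -0.961], [-0.0, -0.961, -0.278], [-1.0, 0.0, -0.0]]
wrist_force: [-1.0, -0.5, 0.1]
gripper_width: -0.0
```

Request:
jog_arm --rows '[{"tx": 0,"ty": 0,"tz": -3,"roll": 0},{"tx": 0,"ty": 0,"tz": -3,"roll": 0},{"tx": 0,"ty": 0,"tz": -3,"roll": 0},{"tx": 0,"ty": 0,"tz": -3,"roll": 0},{"tx": 0,"ty": 0,"tz": -3,"roll": 0}]'

```text
time_s: 4.85
tcp_pos: [0.4886, 0.0038, 0.0323]
tool_rot: [[-0.0, 0.278, -0.961], [0.0, -0.961, -0.278], [-1.0, -0.0, 0.0]]
wrist_force: [-0.8, -0.2, 0.2]
gripper_width: -0.0004
```

Request:
jog_arm --rows '[{"tx": 0,"ty": 0,"tz": -3,"roll": 0},{"tx": 0,"ty": 0,"tz": -3,"roll": 0},{"tx": 0,"ty": 0,"tz": -3,"roll": 0},{"tx": 0,"ty": 0,"tz": -3,"roll": 0},{"tx": 0,"ty": 0,"tz": -3,"roll": 0}]'

```text
time_s: 5.35
tcp_pos: [0.503, 0.0079, 0.0323]
tool_rot: [[0.0, 0.278, -0.961], [0.0, -0.961, -0.278], [-1.0, 0.0, -0.0]]
wrist_force: [-0.8, -0.5, -0.5]
gripper_width: 0.0003
```

```bash
cat > look.py <<'E'
from h import *
import sys
k=sys.argv[1];s=ctrl.state();p=s['tcp_pos'];yaw=np.radians(16.2)
print(s['time_s'],'tcp',p.round(4),'F',s['wrist_force'].round(1))
a=-s['tool_rot'][:,2];L=np.array([.4608,-.0038,.0])+a*.117
print('front face rel lip mm',((p-L)@a*1000+11).round(1))
sd=camera('side');w=camera('wrist');cv2.imwrite(f'pics/w{k}.png',w)
cv2.imwrite(f'pics/s{k}.png',cv2.resize(sd[225:300,260:380],None,fx=6,fy=6,interpolation=cv2.INTER_CUBIC))
E
python3 look.py 3
```

```text
5.35 tcp [0.503  0.0079 0.0323] F [-0.8 -0.5 -0.5]
front face rel lip mm -62.2
```

View pics/w3.png

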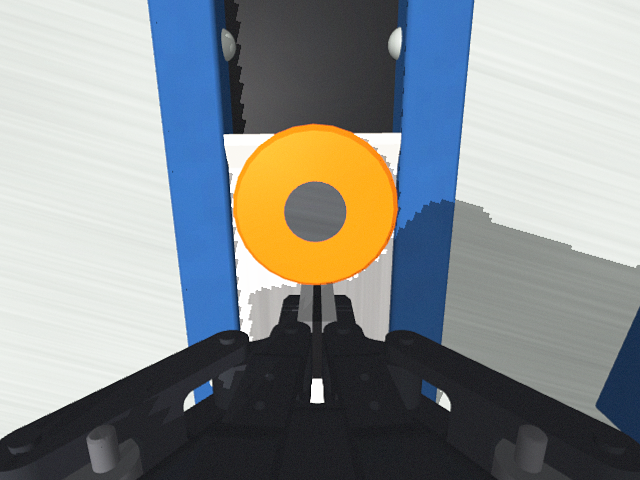

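View pics/s3.png

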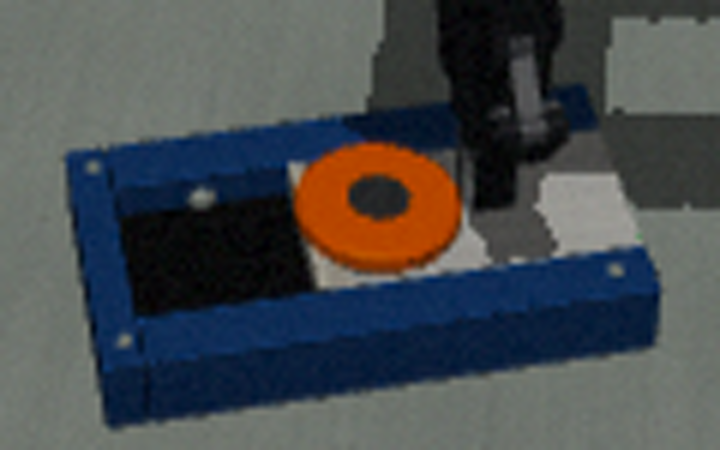

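Disc is centred in the channel at (315,211), with its nose just at the lip edge (row ~130). Both catches are visible at (228,44) and (397,43). Pushing on.

Request:
jog_arm --rows '[{"tx": 0,"ty": 0,"tz": -2.5,"roll": 0},{"tx": 0,"ty": 0,"tz": -2.5,"roll": 0},{"tx": 0,"ty": 0,"tz": -2.5,"roll": 0},{"tx": 0,"ty": 0,"tz": -2.5,"roll": 0},{"tx": 0,"ty": 0,"tz": -2.5,"roll": 0}]'

```text
time_s: 5.95
tcp_pos: [0.5149, 0.0114, 0.0323]
tool_rot: [[-0.0, 0.278, -0.961], [0.0, -0.961, -0.278], [-1.0, -0.0, 0.0]]
wrist_force: [-0.8, 0.7, 0.5]
gripper_width: -0.0001
```

Request:
jog_arm --rows '[{"tx": 0,"ty": 0,"tz": -2.5,"roll": 0},{"tx": 0,"ty": 0,"tz": -2.5,"roll": 0},{"tx": 0,"ty": 0,"tz": -2.5,"roll": 0},{"tx": 0,"ty": 0,"tz": -2.5,"roll": 0},{"tx": 0,"ty": 0,"tz": -2,"roll": 0}]'

```text
time_s: 6.45
tcp_pos: [0.5265, 0.0147, 0.0323]
tool_rot: [[-0.0, 0.278, -0.961], [0.0, -0.961, -0.278], [-1.0, -0.0, 0.0]]
wrist_force: [-1.5, -0.0, 0.6]
gripper_width: 0.0002
```

```bash
python3 look.py 4
```

```text
6.45 tcp [0.5265 0.0147 0.0323] F [-1.5 -0.   0.6]
front face rel lip mm -37.8
```

View pics/w4.png

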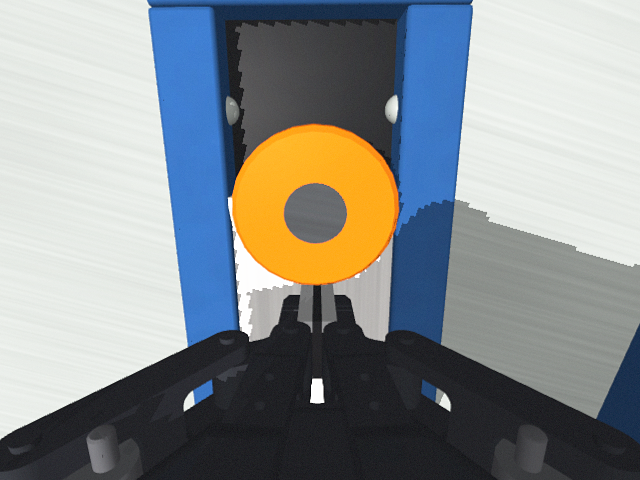

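View pics/s4.png

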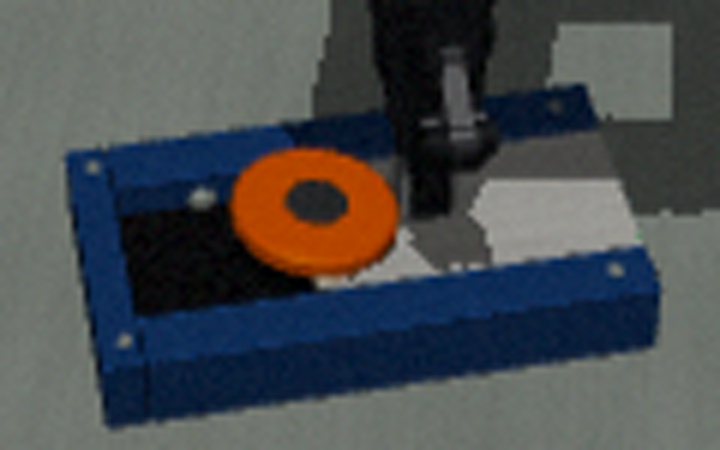

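Request:
jog_arm --rows '[{"tx": -1,"ty": 0,"tz": -1,"roll": 0},{"tx": 0,"ty": 0,"tz": -1.5,"roll": 0},{"tx": 0,"ty": 0,"tz": -1.5,"roll": 0},{"tx": 0,"ty": 0,"tz": -1.5,"roll": 0},{"tx": 0,"ty": 0,"tz": -1,"roll": 0}]'

```text
time_s: 7.05
tcp_pos: [0.5326, 0.0165, 0.0333]
tool_rot: [[-0.0, 0.278, -0.961], [0.0, -0.961, -0.278], [-1.0, -0.0, 0.0]]
wrist_force: [-0.6, -1.0, 0.4]
gripper_width: -0.0003
```

```bash
python3 look.py 5
```

```text
7.05 tcp [0.5326 0.0165 0.0333] F [-0.6 -1.   0.4]
front face rel lip mm -31.4
```

View pics/w5.png

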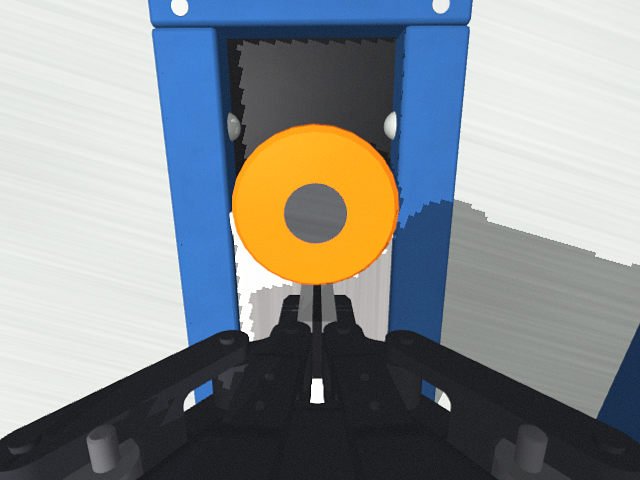

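View pics/s5.png

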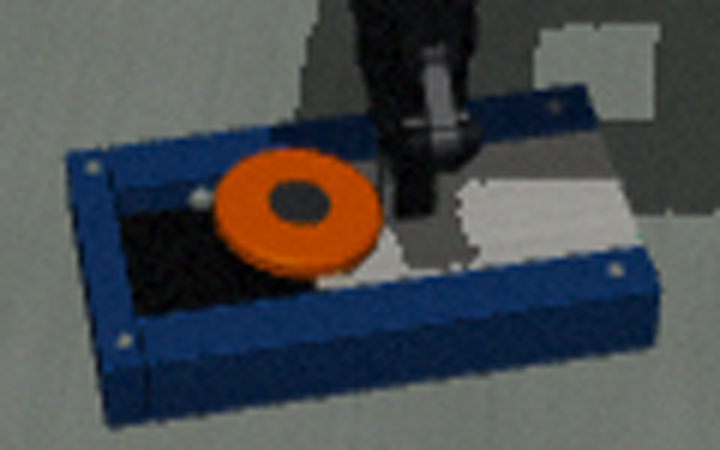

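Not tipped yet. Continuing slowly.

Request:
jog_arm --rows '[{"tx": 0,"ty": 0,"tz": -1,"roll": 0},{"tx": 0,"ty": 0,"tz": -1,"roll": 0},{"tx": 0,"ty": 0,"tz": -1,"roll": 0},{"tx": 0,"ty": 0,"tz": 0,"roll": 0},{"tx": 0,"ty": 0,"tz": 0,"roll": 0}]'

```text
time_s: 7.65
tcp_pos: [0.5354, 0.0173, 0.0333]
tool_rot: [[0.0, 0.278, -0.961], [0.0, -0.961, -0.278], [-1.0, -0.0, -0.0]]
wrist_force: [-0.4, -0.3, 0.2]
gripper_width: 0.0
```

```bash
python3 look.py 6
```

```text
7.65 tcp [0.5354 0.0173 0.0333] F [-0.4 -0.3  0.2]
front face rel lip mm -28.5
```

View pics/w6.png

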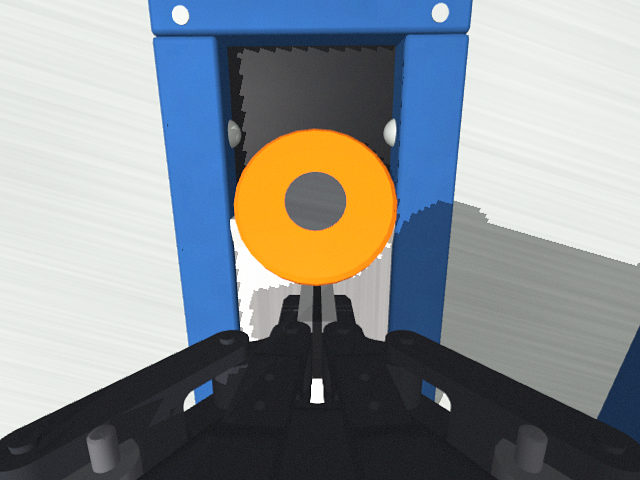

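View pics/s6.png

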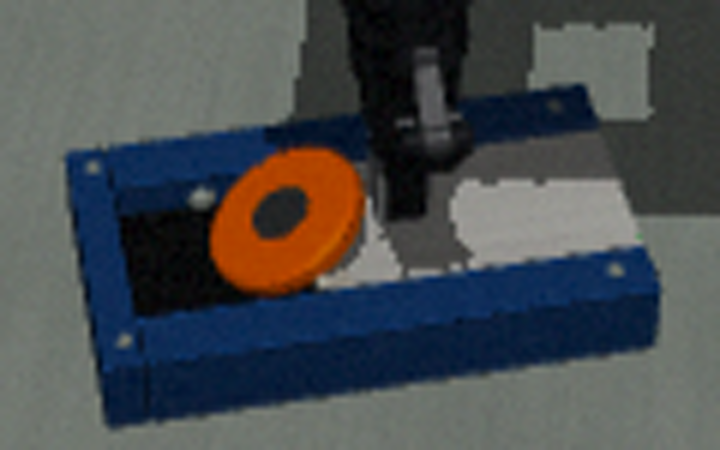

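It has tipped nose-down: in the side view the disc is tilted and its tail is raised. Backing off slightly and lifting the pusher to about z=43 mm before pushing on.

Request:
jog_arm --rows '[{"tx": 0,"ty": 0,"tz": 2,"roll": 0},{"tx": -5,"ty": 0,"tz": 0,"roll": 0},{"tx": -4.5,"ty": 0,"tz": 0,"roll": 0},{"tx": 0,"ty": 0,"tz": -2,"roll": 0},{"tx": 0,"ty": 0,"tz": -1.5,"roll": 0}]'

```text
time_s: 8.25
tcp_pos: [0.5371, 0.0178, 0.0431]
tool_rot: [[0.001, 0.278, -0.961], [0.0, -0.961, -0.278], [-1.0, 0.0, -0.001]]
wrist_force: [-0.8, 0.7, -0.2]
gripper_width: -0.0001
```

Request:
jog_arm --rows '[{"tx": 0,"ty": 0,"tz": -1.5,"roll": 0},{"tx": 0,"ty": 0,"tz": -1.5,"roll": 0},{"tx": 0,"ty": 0,"tz": -1.5,"roll": 0},{"tx": 0,"ty": 0,"tz": -1.5,"roll": 0},{"tx": 0,"ty": 0,"tz": -1.5,"roll": 0}]'

```text
time_s: 8.75
tcp_pos: [0.5441, 0.0198, 0.0427]
tool_rot: [[-0.0, 0.278, -0.961], [-0.0, -0.961, -0.278], [-1.0, -0.0, 0.0]]
wrist_force: [-0.7, -1.5, -0.4]
gripper_width: -0.0001
```

```bash
python3 look.py 7
```

```text
8.75 tcp [0.5441 0.0198 0.0427] F [-0.7 -1.5 -0.4]
front face rel lip mm -19.4
```

View pics/w7.png

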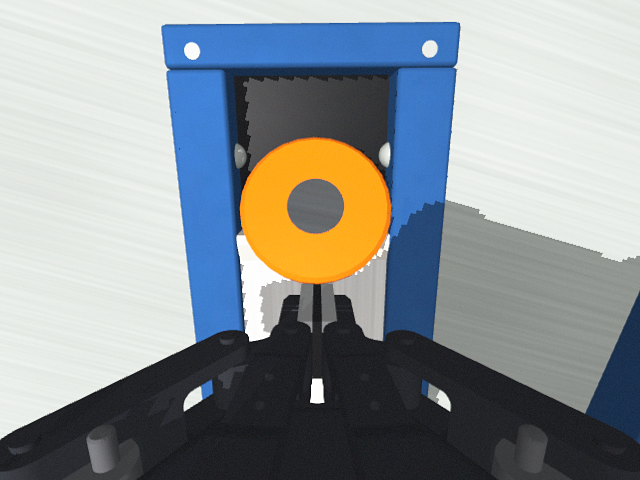

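View pics/s7.png

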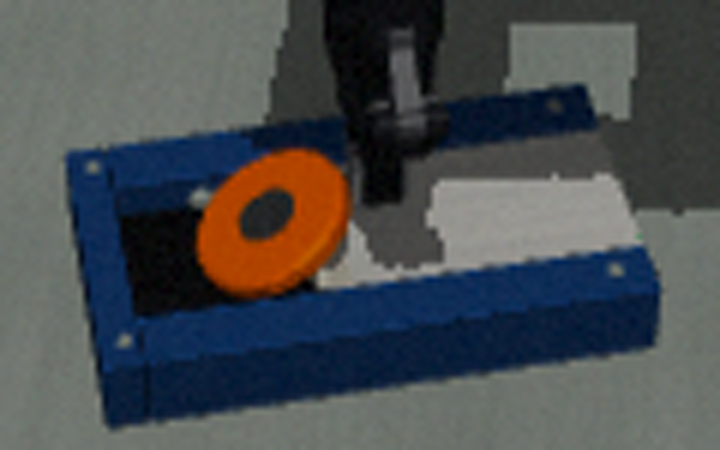

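Request:
jog_arm --rows '[{"tx": 0.3,"ty": 0,"tz": -1.5,"roll": 0},{"tx": 0.3,"ty": 0,"tz": -1.5,"roll": 0},{"tx": 0.3,"ty": 0,"tz": -1.5,"roll": 0},{"tx": 0.3,"ty": 0,"tz": -1.5,"roll": 0},{"tx": 0.3,"ty": 0,"tz": -1.5,"roll": 0}]'

```text
time_s: 9.35
tcp_pos: [0.5514, 0.0219, 0.0413]
tool_rot: [[0.0, 0.278, -0.961], [-0.0, -0.961, -0.278], [-1.0, 0.0, -0.0]]
wrist_force: [0.1, -1.0, -0.4]
gripper_width: -0.0003
```

```bash
python3 look.py 8
```

```text
9.35 tcp [0.5514 0.0219 0.0413] F [ 0.1 -1.  -0.4]
front face rel lip mm -11.8
```

View pics/w8.png

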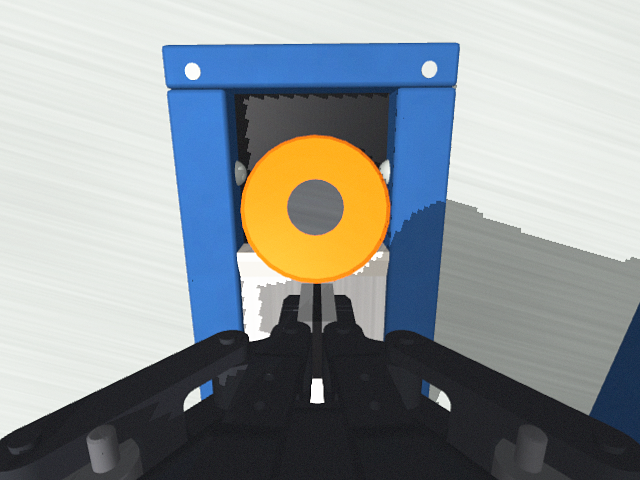

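View pics/s8.png

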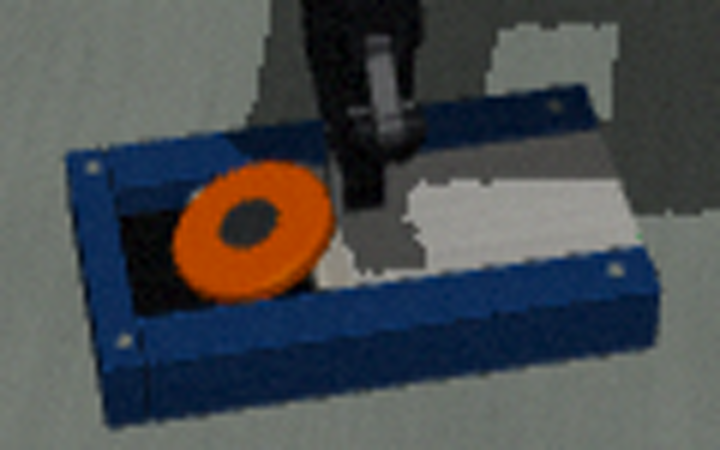

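Request:
jog_arm --rows '[{"tx": 0.4,"ty": 0,"tz": -1.5,"roll": 0},{"tx": 0.4,"ty": 0,"tz": -1.5,"roll": 0},{"tx": 0.4,"ty": 0,"tz": -1.5,"roll": 0},{"tx": 0.4,"ty": 0,"tz": -1.5,"roll": 0},{"tx": 0.4,"ty": 0,"tz": -1.5,"roll": 0}]'

```text
time_s: 9.95
tcp_pos: [0.5586, 0.024, 0.0392]
tool_rot: [[-0.0, 0.278, -0.961], [0.0, -0.961, -0.278], [-1.0, -0.0, 0.0]]
wrist_force: [-0.1, -0.9, -0.6]
gripper_width: -0.0001
```

```bash
python3 look.py 9
```

```text
9.95 tcp [0.5586 0.024  0.0392] F [-0.1 -0.9 -0.6]
front face rel lip mm -4.4
```

View pics/w9.png

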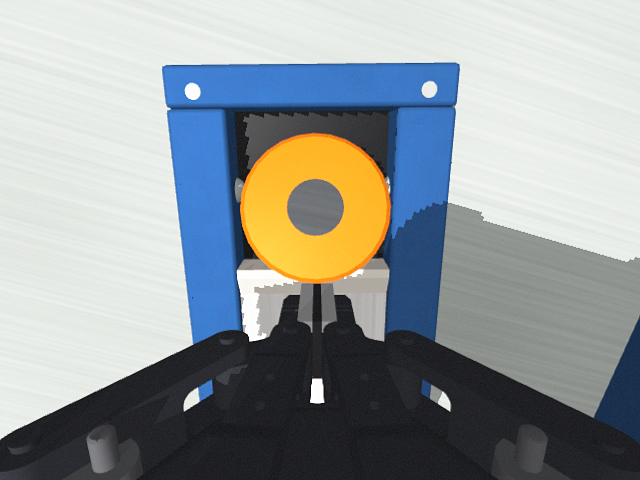

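View pics/s9.png

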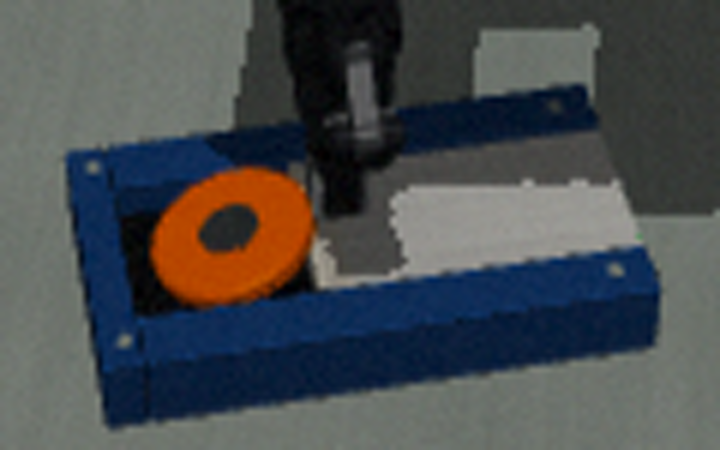

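Request:
jog_arm --rows '[{"tx": 0.4,"ty": 0,"tz": -1,"roll": 0},{"tx": 0.3,"ty": 0,"tz": -1,"roll": 0},{"tx": 0.3,"ty": 0,"tz": -1,"roll": 0},{"tx": 0.3,"ty": 0,"tz": -1,"roll": 0},{"tx": 0,"ty": 0,"tz": -1,"roll": 0}]'

```text
time_s: 10.55
tcp_pos: [0.5633, 0.0254, 0.038]
tool_rot: [[-0.0, 0.278, -0.961], [-0.0, -0.961, -0.278], [-1.0, 0.0, 0.0]]
wrist_force: [0.3, 0.4, -0.2]
gripper_width: 0.0001
```

```bash
python3 look.py 10
```

```text
10.55 tcp [0.5633 0.0254 0.038 ] F [ 0.3  0.4 -0.2]
front face rel lip mm 0.6
```

View pics/w10.png

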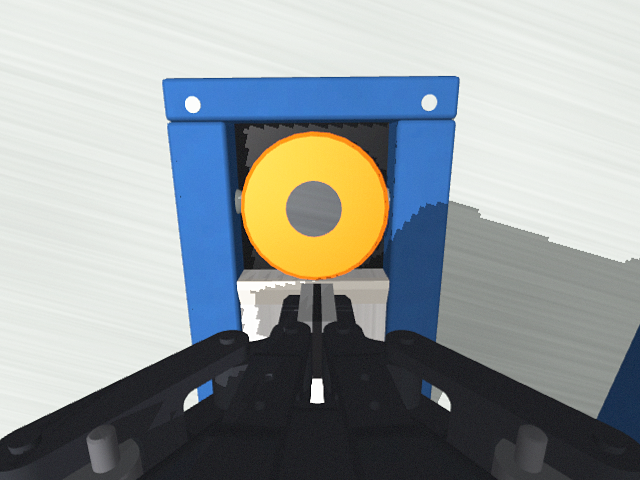

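View pics/s10.png

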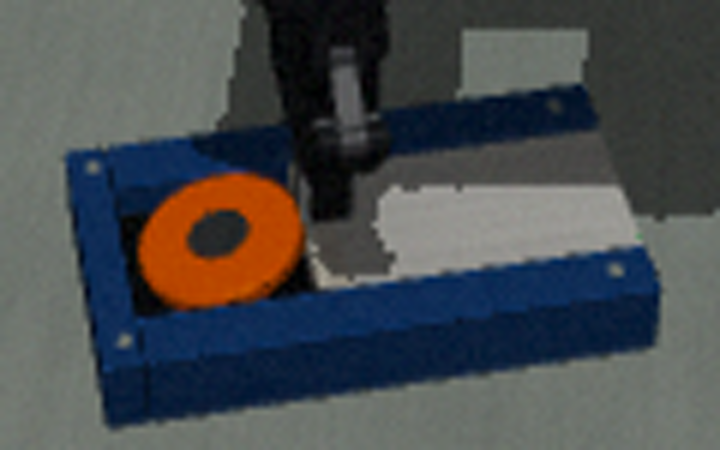

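Request:
jog_arm --rows '[{"tx": 0,"ty": 0,"tz": -1,"roll": 0},{"tx": 0,"ty": 0,"tz": -1,"roll": 0},{"tx": 0,"ty": 0,"tz": -0.5,"roll": 0},{"tx": 0,"ty": 0,"tz": 0,"roll": 0},{"tx": 0,"ty": 0,"tz": 0,"roll": 0}]'

```text
time_s: 11.15
tcp_pos: [0.5656, 0.0261, 0.038]
tool_rot: [[-0.0, 0.278, -0.961], [0.0, -0.961, -0.278], [-1.0, -0.0, 0.0]]
wrist_force: [0.2, -0.2, -1.3]
gripper_width: 0.0002
```

Request:
jog_arm --rows '[{"tx": 0,"ty": 0,"tz": 3,"roll": 0},{"tx": 0,"ty": 0,"tz": 5,"roll": 0},{"tx": 0,"ty": 0,"tz": 5,"roll": 0},{"tx": 0,"ty": 0,"tz": 2,"roll": 0},{"tx": 0,"ty": 0,"tz": 0,"roll": 0}]'

```text
time_s: 11.65
tcp_pos: [0.5509, 0.0217, 0.0381]
tool_rot: [[0.0, 0.278, -0.961], [-0.0, -0.961, -0.278], [-1.0, 0.0, -0.0]]
wrist_force: [-0.4, -0.4, -0.3]
gripper_width: -0.0
```

```bash
python3 look.py 11
```

```text
11.65 tcp [0.5509 0.0217 0.0381] F [-0.4 -0.4 -0.3]
front face rel lip mm -12.3
```

View pics/w11.png

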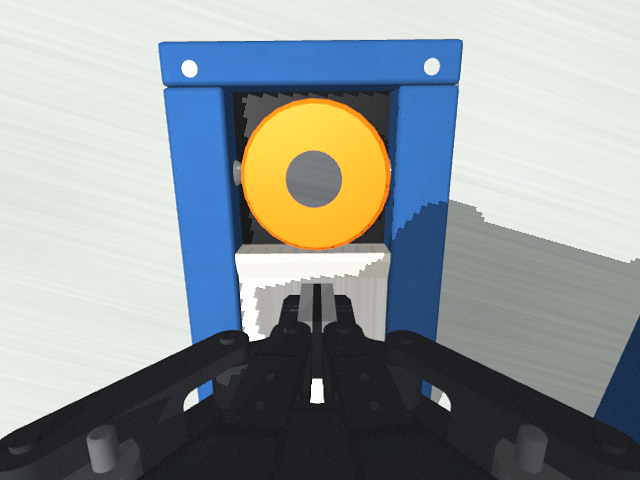

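View pics/s11.png

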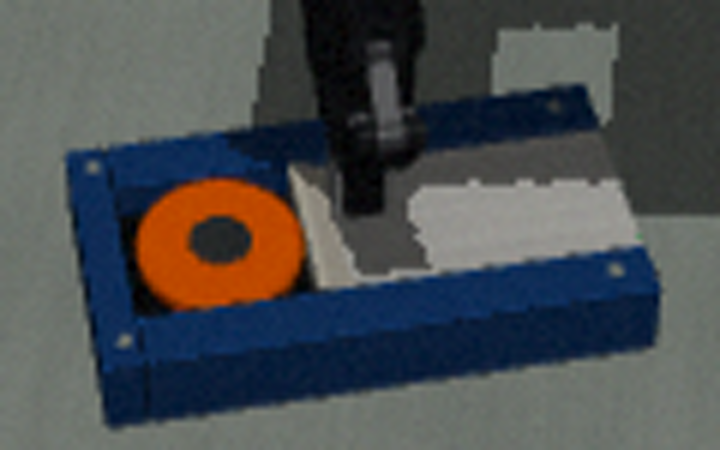

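The tail has dropped. I'll check whether it is clear of the lip: the disc's rear is at row ~250, the lip edge at row ~245–250.

Run:
```python
from h import *
E=ext('wrist');s=ctrl.state();p=s['tcp_pos'];R=s['tool_rot']
im=cv2.imread('pics/w11.png');g=im.astype(int);h=cv2.cvtColor(im,cv2.COLOR_BGR2HSV)
T=lambda X:(R.T@(X-p)*1000).round(1)
o=cv2.inRange(h,(6,150,120),(28,255,255));cs,_=cv2.findContours(o,cv2.RETR_EXTERNAL,cv2.CHAIN_APPROX_NONE)
c=max(cs,key=len);e=cv2.fitEllipse(c);print(e,cv2.boundingRect(c))
for z in(.025,.031,.034,.038):print(z,'ctr',T(onz('wrist',*e[0],z,E)),'tail',T(onz('wrist',315,250,z,E))[2],'nose',T(onz('wrist',315,98,z,E))[2],'diam lat',T(onz('wrist',390,174,z,E))[1]-T(onz('wrist',241,174,z,E))[1])
print([ (r,im[r,245].tolist()) for r in range(238,258,2)])
print([ (r,im[r,315].tolist()) for r in range(240,266,2)])
print('lip exp -23 tz: row',proj('wrist',p+R@np.array([4,0,-23.3])*1e-3,E))
cv2.imwrite('pics/w11c.png',cv2.resize(im[80:280,225:400],None,fx=3,fy=3,interpolation=cv2.INTER_CUBIC))
```

```text
((315.2238464355469, 173.76499938964844), (148.47042846679688, 151.59939575195312), 163.59683227539062) (241, 98, 150, 152)
0.025 ctr [ 13.2   0.6 -55.7] tail -20.7 nose -86.8 diam lat 65.7
0.031 ctr [  7.2   0.6 -56.1] tail -22.4 nose -86.0 diam lat 63.099999999999994
0.034 ctr [  4.2   0.7 -56.3] tail -23.3 nose -85.7 diam lat 61.9
0.038 ctr [  0.2   0.7 -56.6] tail -24.5 nose -85.2 diam lat 60.2
[(238, [24, 25, 25]), (240, [22, 19, 25]), (242, [25, 23, 24]), (244, [83, 84, 89]), (246, [131, 137, 144]), (248, [140, 147, 152]), (250, [139, 145, 148]), (252, [126, 132, 137]), (254, [238, 246, 250]), (256, [252, 254, 254])]
[(240, [44, 187, 255]), (242, [43, 185, 255]), (244, [37, 183, 255]), (246, [40, 184, 255]), (248, [13, 124, 246]), (250, [126, 143, 168]), (252, [131, 139, 143]), (254, [255, 255, 255]), (256, [251, 253, 254]), (258, [251, 253, 254]), (260, [251, 253, 254]), (262, [248, 252, 253]), (264, [241, 247, 250])]
lip exp -23 tz: row [313.88348438 250.18016613]
```

View pics/w11c.png

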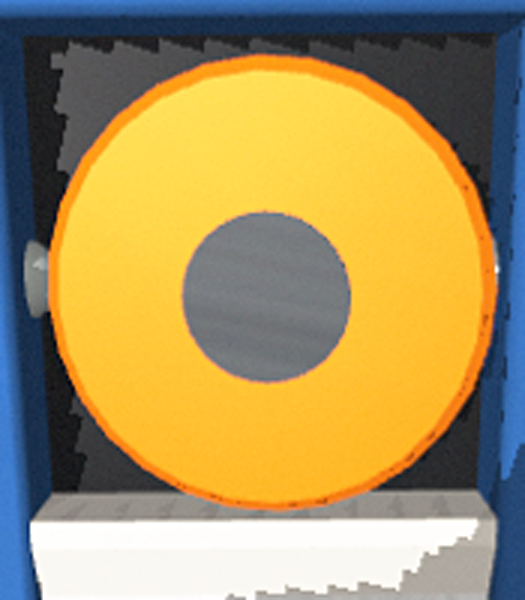

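The disc is wholly inside the pocket: the lip's sheer face shows behind the tail and its top edge is at row 253. The disc's apparent size puts its mid-plane at z≈0.029, so it is resting on the catches. Now moving above its middle.

Request:
jog_arm --rows '[{"tx": -12,"ty": 0,"tz": 0,"roll": 0},{"tx": -10,"ty": 0.7,"tz": -6,"roll": 0},{"tx": 0,"ty": 0,"tz": -20,"roll": 0},{"tx": 0,"ty": 0,"tz": -20,"roll": 0},{"tx": 0,"ty": 0,"tz": -10.5,"roll": 0}]'

```text
time_s: 12.25
tcp_pos: [0.6075, 0.0373, 0.0611]
tool_rot: [[0.001, 0.278, -0.961], [0.0, -0.961, -0.278], [-1.0, 0.0, -0.001]]
wrist_force: [-0.3, -1.0, -0.2]
gripper_width: -0.0003
```

Request:
jog_arm --rows '[{"tx": 5,"ty": 0,"tz": 0,"roll": 0},{"tx": 8,"ty": 0,"tz": 0,"roll": 0},{"tx": 5,"ty": 0,"tz": 0,"roll": 0},{"tx": 2,"ty": 0,"tz": 0,"roll": 0},{"tx": 0,"ty": 0,"tz": 0,"roll": 0}]'

```text
time_s: 12.75
tcp_pos: [0.6052, 0.0368, 0.0396]
tool_rot: [[-0.001, 0.278, -0.961], [-0.0, -0.961, -0.278], [-1.0, -0.0, 0.001]]
wrist_force: [1.1, 1.2, 0.5]
gripper_width: -0.0003
```

```bash
python3 look.py 12
```

```text
12.75 tcp [0.6052 0.0368 0.0396] F [1.1 1.2 0.5]
front face rel lip mm 43.9
```

View pics/w12.png

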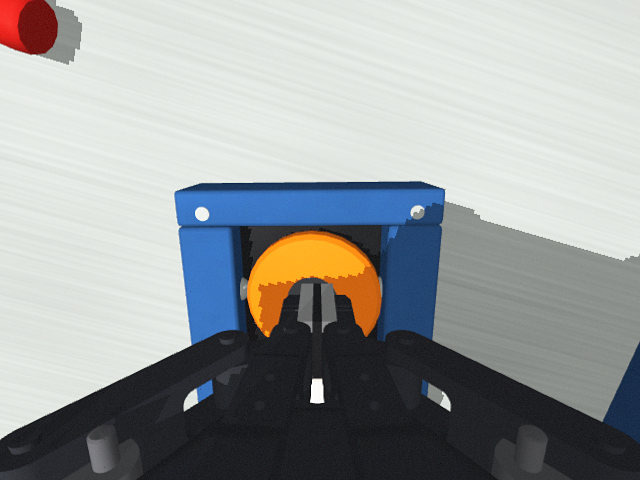

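View pics/s12.png

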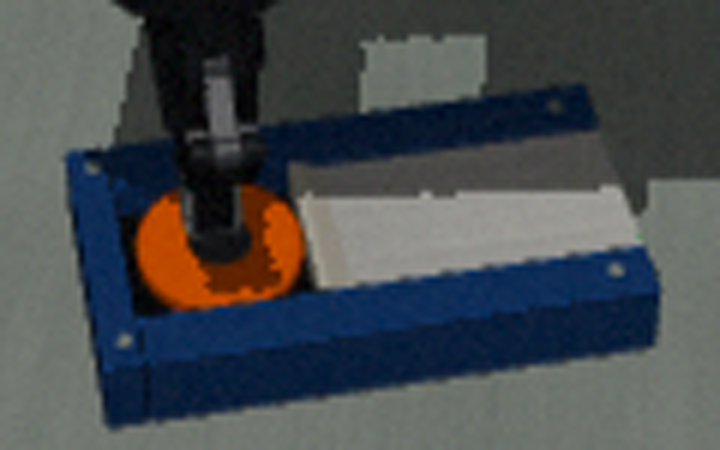

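Tip is centred over the dark spot. Descending slowly under force watch.

Request:
jog_arm --rows '[{"tx": 1,"ty": 0,"tz": 0,"roll": 0},{"tx": 1,"ty": 0,"tz": 0,"roll": 0},{"tx": 1,"ty": 0,"tz": 0,"roll": 0},{"tx": 0.5,"ty": 0,"tz": 0,"roll": 0},{"tx": 0,"ty": 0,"tz": 0,"roll": 0}]'

```text
time_s: 13.35
tcp_pos: [0.6057, 0.0369, 0.0364]
tool_rot: [[-0.0, 0.278, -0.961], [0.0, -0.961, -0.278], [-1.0, -0.0, 0.0]]
wrist_force: [-0.1, -0.3, -0.1]
gripper_width: 0.0002
```

Request:
jog_arm --rows '[{"tx": 0.5,"ty": 0,"tz": 0,"roll": 0},{"tx": 0.5,"ty": 0,"tz": 0,"roll": 0},{"tx": 0,"ty": 0,"tz": 0,"roll": 0},{"tx": 0,"ty": 0,"tz": 0,"roll": 0},{"tx": 0,"ty": 0,"tz": 0,"roll": 0}]'

```text
time_s: 13.85
tcp_pos: [0.6057, 0.0369, 0.0355]
tool_rot: [[0.0, 0.278, -0.961], [0.0, -0.961, -0.278], [-1.0, -0.0, -0.0]]
wrist_force: [0.4, -0.2, 0.2]
gripper_width: -0.0001
```

Request:
jog_arm --rows '[{"tx": 0.5,"ty": 0,"tz": 0,"roll": 0},{"tx": 0.5,"ty": 0,"tz": 0,"roll": 0},{"tx": 0,"ty": 0,"tz": 0,"roll": 0},{"tx": 0,"ty": 0,"tz": 0,"roll": 0},{"tx": 0,"ty": 0,"tz": 0,"roll": 0}]'

```text
time_s: 14.35
tcp_pos: [0.6057, 0.0369, 0.0345]
tool_rot: [[0.0, 0.278, -0.961], [0.0, -0.961, -0.278], [-1.0, -0.0, -0.0]]
wrist_force: [0.1, -0.5, 0.4]
gripper_width: 0.0002
```

Request:
jog_arm --rows '[{"tx": 0.5,"ty": 0,"tz": 0,"roll": 0},{"tx": 0.3,"ty": 0,"tz": 0,"roll": 0},{"tx": 0,"ty": 0,"tz": 0,"roll": 0},{"tx": 0,"ty": 0,"tz": 0,"roll": 0},{"tx": 0,"ty": 0,"tz": 0,"roll": 0}]'

```text
time_s: 14.85
tcp_pos: [0.6057, 0.0369, 0.0337]
tool_rot: [[0.0, 0.278, -0.961], [0.0, -0.961, -0.278], [-1.0, 0.0, -0.0]]
wrist_force: [0.3, 0.3, 0.6]
gripper_width: 0.0001
```

Request:
jog_arm --rows '[{"tx": 0.4,"ty": 0,"tz": 0,"roll": 0},{"tx": 0.2,"ty": 0,"tz": 0,"roll": 0},{"tx": 0,"ty": 0,"tz": 0,"roll": 0},{"tx": 0,"ty": 0,"tz": 0,"roll": 0},{"tx": 0,"ty": 0,"tz": 0,"roll": 0}]'

```text
time_s: 15.35
tcp_pos: [0.6057, 0.0369, 0.0331]
tool_rot: [[-0.0, 0.278, -0.961], [-0.0, -0.961, -0.278], [-1.0, -0.0, 0.0]]
wrist_force: [0.0, 0.7, -0.4]
gripper_width: -0.0
```

Request:
jog_arm --rows '[{"tx": 0.4,"ty": 0,"tz": 0,"roll": 0},{"tx": 0.2,"ty": 0,"tz": 0,"roll": 0},{"tx": 0,"ty": 0,"tz": 0,"roll": 0},{"tx": 0,"ty": 0,"tz": 0,"roll": 0},{"tx": 0,"ty": 0,"tz": 0,"roll": 0}]'

```text
time_s: 15.85
tcp_pos: [0.6057, 0.0369, 0.0325]
tool_rot: [[-0.0, 0.278, -0.961], [0.0, -0.961, -0.278], [-1.0, -0.0, 0.0]]
wrist_force: [-0.4, -0.2, 0.3]
gripper_width: -0.0
```

Request:
jog_arm --rows '[{"tx": 0.4,"ty": 0,"tz": 0,"roll": 0},{"tx": 0.2,"ty": 0,"tz": 0,"roll": 0},{"tx": 0,"ty": 0,"tz": 0,"roll": 0},{"tx": 0,"ty": 0,"tz": 0,"roll": 0},{"tx": 0,"ty": 0,"tz": 0,"roll": 0}]'

```text
time_s: 16.35
tcp_pos: [0.6058, 0.0369, 0.032]
tool_rot: [[0.0, 0.278, -0.961], [-0.0, -0.961, -0.278], [-1.0, 0.0, -0.0]]
wrist_force: [0.4, 0.8, 0.7]
gripper_width: 0.0003
```

Request:
jog_arm --rows '[{"tx": 0.4,"ty": 0,"tz": 0,"roll": 0},{"tx": 0.2,"ty": 0,"tz": 0,"roll": 0},{"tx": 0,"ty": 0,"tz": 0,"roll": 0},{"tx": 0,"ty": 0,"tz": 0,"roll": 0},{"tx": 0,"ty": 0,"tz": 0,"roll": 0}]'

```text
time_s: 16.85
tcp_pos: [0.6058, 0.0369, 0.0315]
tool_rot: [[0.0, 0.278, -0.961], [-0.0, -0.961, -0.278], [-1.0, 0.0, -0.0]]
wrist_force: [-0.5, -0.2, 4.2]
gripper_width: 0.0006
```

Request:
jog_arm --rows '[{"tx": 0.4,"ty": 0,"tz": 0,"roll": 0},{"tx": 0.2,"ty": 0,"tz": 0,"roll": 0},{"tx": 0,"ty": 0,"tz": 0,"roll": 0},{"tx": 0,"ty": 0,"tz": 0,"roll": 0},{"tx": 0,"ty": 0,"tz": 0,"roll": 0}]'

```text
time_s: 17.35
tcp_pos: [0.6059, 0.0369, 0.0309]
tool_rot: [[0.001, 0.278, -0.961], [-0.0, -0.961, -0.278], [-1.0, 0.0, -0.0]]
wrist_force: [0.4, 0.0, 5.7]
gripper_width: 0.0003
```

Request:
jog_arm --rows '[{"tx": 0.3,"ty": 0,"tz": 0,"roll": 0},{"tx": 0.2,"ty": 0,"tz": 0,"roll": 0},{"tx": 0,"ty": 0,"tz": 0,"roll": 0},{"tx": 0,"ty": 0,"tz": 0,"roll": 0},{"tx": 0,"ty": 0,"tz": 0,"roll": 0}]'

```text
time_s: 17.85
tcp_pos: [0.6057, 0.0369, 0.0301]
tool_rot: [[-0.0, 0.278, -0.961], [0.0, -0.961, -0.278], [-1.0, -0.0, 0.0]]
wrist_force: [1.7, -0.7, 3.3]
gripper_width: 0.0
```

Request:
jog_arm --rows '[{"tx": 0.3,"ty": 0,"tz": 0,"roll": 0},{"tx": 0.2,"ty": 0,"tz": 0,"roll": 0},{"tx": 0,"ty": 0,"tz": 0,"roll": 0},{"tx": 0,"ty": 0,"tz": 0,"roll": 0},{"tx": 0,"ty": 0,"tz": 0,"roll": 0}]'

```text
time_s: 18.35
tcp_pos: [0.6056, 0.0369, 0.0296]
tool_rot: [[-0.0, 0.278, -0.961], [-0.0, -0.961, -0.278], [-1.0, -0.0, 0.0]]
wrist_force: [0.5, 0.1, 2.6]
gripper_width: -0.0001
```

Request:
jog_arm --rows '[{"tx": 0.2,"ty": 0,"tz": 0,"roll": 0},{"tx": 0.2,"ty": 0,"tz": 0,"roll": 0},{"tx": 0,"ty": 0,"tz": 0,"roll": 0},{"tx": 0,"ty": 0,"tz": 0,"roll": 0},{"tx": 0,"ty": 0,"tz": 0,"roll": 0}]'

```text
time_s: 18.85
tcp_pos: [0.6057, 0.0369, 0.0293]
tool_rot: [[-0.0, 0.278, -0.961], [0.0, -0.961, -0.278], [-1.0, -0.0, 0.0]]
wrist_force: [0.7, -1.0, 1.4]
gripper_width: 0.0
```

Request:
jog_arm --rows '[{"tx": 0.2,"ty": 0,"tz": 0,"roll": 0},{"tx": 0.1,"ty": 0,"tz": 0,"roll": 0},{"tx": 0,"ty": 0,"tz": 0,"roll": 0},{"tx": 0,"ty": 0,"tz": 0,"roll": 0},{"tx": 0,"ty": 0,"tz": 0,"roll": 0}]'

```text
time_s: 19.35
tcp_pos: [0.6057, 0.0369, 0.029]
tool_rot: [[-0.0, 0.278, -0.961], [0.0, -0.961, -0.278], [-1.0, -0.0, 0.0]]
wrist_force: [0.8, -0.1, 1.4]
gripper_width: -0.0
```

Request:
jog_arm --rows '[{"tx": 0.2,"ty": 0,"tz": 0,"roll": 0},{"tx": 0.1,"ty": 0,"tz": 0,"roll": 0},{"tx": 0,"ty": 0,"tz": 0,"roll": 0},{"tx": 0,"ty": 0,"tz": 0,"roll": 0},{"tx": 0,"ty": 0,"tz": 0,"roll": 0}]'

```text
time_s: 19.85
tcp_pos: [0.6057, 0.0369, 0.0287]
tool_rot: [[-0.0, 0.278, -0.961], [0.0, -0.961, -0.278], [-1.0, -0.0, 0.0]]
wrist_force: [-0.7, -0.3, 0.6]
gripper_width: -0.0001
```

Request:
jog_arm --rows '[{"tx": 0.2,"ty": 0,"tz": 0,"roll": 0},{"tx": 0.1,"ty": 0,"tz": 0,"roll": 0},{"tx": 0,"ty": 0,"tz": 0,"roll": 0},{"tx": 0,"ty": 0,"tz": 0,"roll": 0},{"tx": 0,"ty": 0,"tz": 0,"roll": 0}]'

```text
time_s: 20.35
tcp_pos: [0.6057, 0.0369, 0.0284]
tool_rot: [[-0.0, 0.278, -0.961], [-0.0, -0.961, -0.278], [-1.0, -0.0, 0.0]]
wrist_force: [-0.1, -0.1, 1.0]
gripper_width: 0.0003
```

Request:
jog_arm --rows '[{"tx": 0.1,"ty": 0,"tz": 0,"roll": 0},{"tx": 0.1,"ty": 0,"tz": 0,"roll": 0},{"tx": 0,"ty": 0,"tz": 0,"roll": 0},{"tx": 0,"ty": 0,"tz": 0,"roll": 0},{"tx": 0,"ty": 0,"tz": 0,"roll": 0}]'

```text
time_s: 20.85
tcp_pos: [0.6057, 0.0369, 0.0282]
tool_rot: [[-0.0, 0.278, -0.961], [0.0, -0.961, -0.278], [-1.0, -0.0, 0.0]]
wrist_force: [0.3, -0.3, 1.3]
gripper_width: -0.0
```

Request:
jog_arm --rows '[{"tx": 0.1,"ty": 0,"tz": 0,"roll": 0},{"tx": 0.1,"ty": 0,"tz": 0,"roll": 0},{"tx": 0,"ty": 0,"tz": 0,"roll": 0},{"tx": 0,"ty": 0,"tz": 0,"roll": 0},{"tx": 0,"ty": 0,"tz": 0,"roll": 0}]'

```text
time_s: 21.35
tcp_pos: [0.6057, 0.0369, 0.028]
tool_rot: [[0.0, 0.278, -0.961], [-0.0, -0.961, -0.278], [-1.0, 0.0, -0.0]]
wrist_force: [-1.0, -0.3, 2.3]
gripper_width: 0.0001
```

Request:
jog_arm --rows '[{"tx": 0.1,"ty": 0,"tz": 0,"roll": 0},{"tx": 0.1,"ty": 0,"tz": 0,"roll": 0},{"tx": 0,"ty": 0,"tz": 0,"roll": 0},{"tx": 0,"ty": 0,"tz": 0,"roll": 0},{"tx": 0,"ty": 0,"tz": 0,"roll": 0}]'

```text
time_s: 21.85
tcp_pos: [0.6057, 0.0369, 0.028]
tool_rot: [[0.0, 0.278, -0.961], [-0.0, -0.961, -0.278], [-1.0, 0.0, -0.0]]
wrist_force: [-2.4, 0.2, 5.8]
gripper_width: -0.0
```

Request:
jog_arm --rows '[{"tx": 0.1,"ty": 0,"tz": 0,"roll": 0},{"tx": 0.1,"ty": 0,"tz": 0,"roll": 0},{"tx": 0,"ty": 0,"tz": 0,"roll": 0},{"tx": 0,"ty": 0,"tz": 0,"roll": 0},{"tx": 0,"ty": 0,"tz": 0,"roll": 0}]'

```text
time_s: 22.35
tcp_pos: [0.6057, 0.0369, 0.028]
tool_rot: [[0.0, 0.278, -0.961], [-0.0, -0.961, -0.278], [-1.0, 0.0, -0.0]]
wrist_force: [-3.7, -1.0, 6.3]
gripper_width: -0.0002
```

Request:
jog_arm --rows '[{"tx": 0.1,"ty": 0,"tz": 0,"roll": 0},{"tx": 0,"ty": 0,"tz": 0,"roll": 0},{"tx": 0,"ty": 0,"tz": 0,"roll": 0},{"tx": 0,"ty": 0,"tz": 0,"roll": 0},{"tx": 0,"ty": 0,"tz": 0,"roll": 0}]'

```text
time_s: 22.85
tcp_pos: [0.6057, 0.0369, 0.028]
tool_rot: [[0.0, 0.278, -0.961], [0.0, -0.961, -0.278], [-1.0, 0.0, -0.0]]
wrist_force: [-4.2, -0.6, 8.3]
gripper_width: -0.0003
```

Request:
jog_arm --rows '[{"tx": 0.1,"ty": 0,"tz": 0.1,"roll": 0},{"tx": 0.1,"ty": 0,"tz": 0,"roll": 0},{"tx": 0,"ty": 0,"tz": 0,"roll": 0},{"tx": 0,"ty": 0,"tz": 0,"roll": 0},{"tx": 0,"ty": 0,"tz": 0,"roll": 0}]'

```text
time_s: 23.35
tcp_pos: [0.6058, 0.0369, 0.028]
tool_rot: [[0.0, 0.278, -0.961], [0.0, -0.961, -0.278], [-1.0, 0.0, -0.0]]
wrist_force: [-5.7, -0.9, 10.5]
gripper_width: -0.0003
```

Request:
jog_arm --rows '[{"tx": 0.1,"ty": 0,"tz": 0.1,"roll": 0},{"tx": 0.1,"ty": 0,"tz": 0,"roll": 0},{"tx": 0,"ty": 0,"tz": 0,"roll": 0},{"tx": 0,"ty": 0,"tz": 0,"roll": 0},{"tx": 0,"ty": 0,"tz": 0,"roll": 0}]'

```text
time_s: 23.85
tcp_pos: [0.6057, 0.0369, 0.028]
tool_rot: [[0.001, 0.278, -0.961], [0.0, -0.961, -0.278], [-1.0, 0.0, -0.001]]
wrist_force: [-4.9, -0.9, 11.9]
gripper_width: -0.0001
```

Request:
jog_arm --rows '[{"tx": 0.1,"ty": 0,"tz": 0.1,"roll": 0},{"tx": 0.1,"ty": 0,"tz": 0.1,"roll": 0},{"tx": 0,"ty": 0,"tz": 0,"roll": 0},{"tx": 0,"ty": 0,"tz": 0,"roll": 0},{"tx": 0,"ty": 0,"tz": 0,"roll": 0}]'

```text
time_s: 24.35
tcp_pos: [0.6057, 0.0369, 0.028]
tool_rot: [[0.001, 0.278, -0.961], [0.0, -0.961, -0.278], [-1.0, 0.0, -0.001]]
wrist_force: [-5.0, 0.4, 11.6]
gripper_width: 0.0004
```

Request:
jog_arm --rows '[{"tx": 0,"ty": 0,"tz": 0,"roll": 0},{"tx": 0,"ty": 0,"tz": 0,"roll": 0},{"tx": 0,"ty": 0,"tz": 0,"roll": 0},{"tx": 0,"ty": 0,"tz": 0,"roll": 0},{"tx": 0,"ty": 0,"tz": 0,"roll": 0}]'

```text
time_s: 24.85
tcp_pos: [0.6057, 0.0369, 0.028]
tool_rot: [[0.001, 0.278, -0.961], [0.0, -0.961, -0.278], [-1.0, 0.0, -0.001]]
wrist_force: [-3.8, 0.2, 11.5]
gripper_width: 0.0002
```

Request:
jog_arm --rows '[{"tx": 0,"ty": 0,"tz": 0,"roll": 0},{"tx": 0,"ty": 0,"tz": 0,"roll": 0},{"tx": 0,"ty": 0,"tz": 0,"roll": 0},{"tx": 0,"ty": 0,"tz": 0,"roll": 0},{"tx": 0,"ty": 0,"tz": 0,"roll": 0}]'

```text
time_s: 25.35
tcp_pos: [0.6057, 0.0369, 0.028]
tool_rot: [[0.001, 0.278, -0.961], [0.0, -0.961, -0.278], [-1.0, 0.0, -0.001]]
wrist_force: [-4.5, -0.1, 11.9]
gripper_width: -0.0002
```

Request:
jog_arm --rows '[{"tx": 0,"ty": 0,"tz": 0,"roll": 0},{"tx": 0,"ty": 0,"tz": 0,"roll": 0},{"tx": 0,"ty": 0,"tz": 0,"roll": 0},{"tx": 0,"ty": 0,"tz": 0,"roll": 0},{"tx": 0,"ty": 0,"tz": 0,"roll": 0}]'

```text
time_s: 25.85
tcp_pos: [0.6057, 0.0369, 0.028]
tool_rot: [[0.001, 0.278, -0.961], [0.0, -0.961, -0.278], [-1.0, 0.0, -0.001]]
wrist_force: [-4.3, 0.0, 12.1]
gripper_width: 0.0001
```

Held about 12 N for 2 s. Going nearer mid-band and holding again, for margin.

Request:
jog_arm --rows '[{"tx": 0.1,"ty": 0,"tz": 0,"roll": 0},{"tx": 0.1,"ty": 0,"tz": 0,"roll": 0},{"tx": 0.1,"ty": 0,"tz": 0,"roll": 0},{"tx": 0,"ty": 0,"tz": 0,"roll": 0},{"tx": 0,"ty": 0,"tz": 0,"roll": 0}]'

```text
time_s: 26.35
tcp_pos: [0.6057, 0.0369, 0.028]
tool_rot: [[0.001, 0.278, -0.961], [0.0, -0.961, -0.278], [-1.0, 0.0, -0.001]]
wrist_force: [-5.9, -0.1, 16.5]
gripper_width: 0.0
```

Request:
jog_arm --rows '[{"tx": 0,"ty": 0,"tz": 0,"roll": 0},{"tx": 0,"ty": 0,"tz": 0,"roll": 0},{"tx": 0,"ty": 0,"tz": 0,"roll": 0},{"tx": 0,"ty": 0,"tz": 0,"roll": 0},{"tx": 0,"ty": 0,"tz": 0,"roll": 0}]'

```text
time_s: 26.85
tcp_pos: [0.6057, 0.0369, 0.028]
tool_rot: [[0.001, 0.278, -0.961], [0.0, -0.961, -0.278], [-1.0, 0.0, -0.001]]
wrist_force: [-6.3, -0.6, 16.0]
gripper_width: -0.0003
```

Request:
jog_arm --rows '[{"tx": 0,"ty": 0,"tz": 0,"roll": 0},{"tx": 0,"ty": 0,"tz": 0,"roll": 0},{"tx": 0,"ty": 0,"tz": 0,"roll": 0},{"tx": 0,"ty": 0,"tz": 0,"roll": 0},{"tx": 0,"ty": 0,"tz": 0,"roll": 0}]'

```text
time_s: 27.35
tcp_pos: [0.6057, 0.0369, 0.028]
tool_rot: [[0.001, 0.278, -0.961], [0.0, -0.961, -0.278], [-1.0, 0.0, -0.001]]
wrist_force: [-7.1, -0.6, 15.2]
gripper_width: 0.0002
```

Request:
jog_arm --rows '[{"tx": 0,"ty": 0,"tz": 0,"roll": 0},{"tx": 0,"ty": 0,"tz": 0,"roll": 0},{"tx": 0,"ty": 0,"tz": 0,"roll": 0},{"tx": 0,"ty": 0,"tz": 0,"roll": 0},{"tx": 0,"ty": 0,"tz": 0,"roll": 0}]'

```text
time_s: 27.85
tcp_pos: [0.6057, 0.0369, 0.028]
tool_rot: [[0.001, 0.278, -0.961], [0.0, -0.961, -0.278], [-1.0, 0.0, -0.001]]
wrist_force: [-6.1, 0.8, 16.1]
gripper_width: -0.0001
```

Held about 16 N for 1.5 s. Letting go: straight up, then back to the viewing position.

Request:
jog_arm --rows '[{"tx": -0.5,"ty": 0,"tz": 0,"roll": 0},{"tx": -2,"ty": 0,"tz": 0,"roll": 0},{"tx": -10,"ty": 0,"tz": 0,"roll": 0},{"tx": -20,"ty": 0,"tz": 0,"roll": 0},{"tx": -20,"ty": 0,"tz": 20,"roll": 0}]'

```text
time_s: 28.35
tcp_pos: [0.5868, 0.0315, 0.0799]
tool_rot: [[-0.0, 0.278, -0.96], [0.0, -0.96, -0.278], [-1.0, -0.0, 0.0]]
wrist_force: [0.5, 0.0, 1.3]
gripper_width: 0.0001
```

Request:
jog_arm --rows '[{"tx": -10,"ty": 0,"tz": 25,"roll": 0},{"tx": 0,"ty": 0,"tz": 20,"roll": 0},{"tx": 0,"ty": 0,"tz": 0,"roll": 0},{"tx": 0,"ty": 0,"tz": 0,"roll": 0},{"tx": 0,"ty": 0,"tz": 0,"roll": 0}]'

```text
time_s: 28.85
tcp_pos: [0.5434, 0.0189, 0.0893]
tool_rot: [[0.0, 0.278, -0.961], [0.0, -0.961, -0.278], [-1.0, -0.0, -0.0]]
wrist_force: [0.4, -0.4, -0.4]
gripper_width: -0.0003
```

```bash
python3 look.py 13
python3 - <<'E'
from h import *
cv2.imwrite('pics/scene13.png',camera('scene'))
E=ext('wrist');s=ctrl.state();p=s['tcp_pos'];R=s['tool_rot']
im=cv2.imread('pics/w13.png');h=cv2.cvtColor(im,cv2.COLOR_BGR2HSV)
T=lambda X:(R.T@(X-p)*1000).round(1)
o=cv2.inRange(h,(6,150,90),(28,255,255));cs,_=cv2.findContours(o,cv2.RETR_EXTERNAL,cv2.CHAIN_APPROX_NONE)
c=max(cs,key=len);e=cv2.fitEllipse(c);print(e);x,y,w,hh=cv2.boundingRect(c)
for z in(.023,.029):print(z,T(onz('wrist',*e[0],z,E)),'diam',np.linalg.norm(onz('wrist',x,y+hh/2,z,E)-onz('wrist',x+w,y+hh/2,z,E)),np.linalg.norm(onz('wrist',x+w/2,y,z,E)-onz('wrist',x+w/2,y+hh,z,E)))
E
```

```text
28.85 tcp [0.5434 0.0189 0.0893] F [ 0.4 -0.4 -0.4]
front face rel lip mm -20.4
((312.8045349121094, 152.60025024414062), (112.06263732910156, 115.52310180664062), 178.49761962890625)
0.023 [ 65.9  -0.9 -63.8] diam 0.06542985524519493 0.06523182218010477
0.029 [ 59.9  -0.9 -63.9] diam 0.06356024845015618 0.06336787402457772
```

View pics/w13.png

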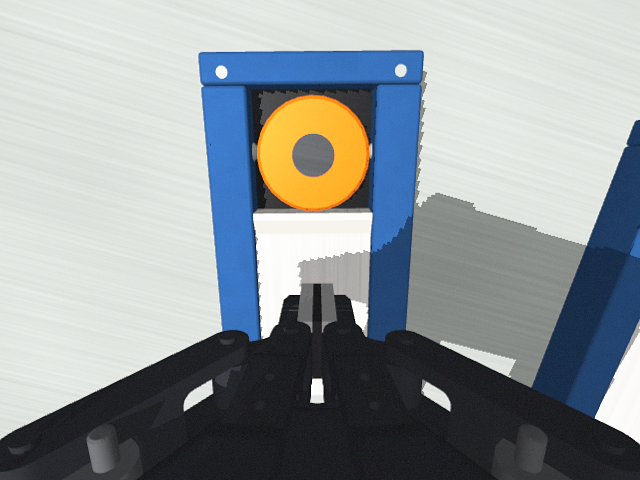

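View pics/s13.png

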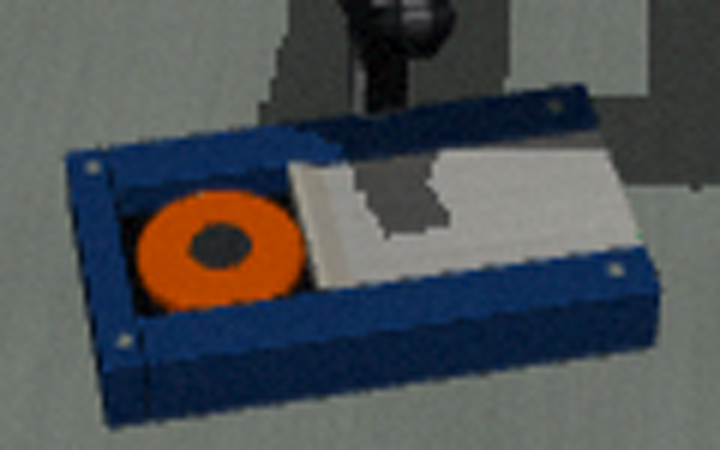

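View pics/scene13.png

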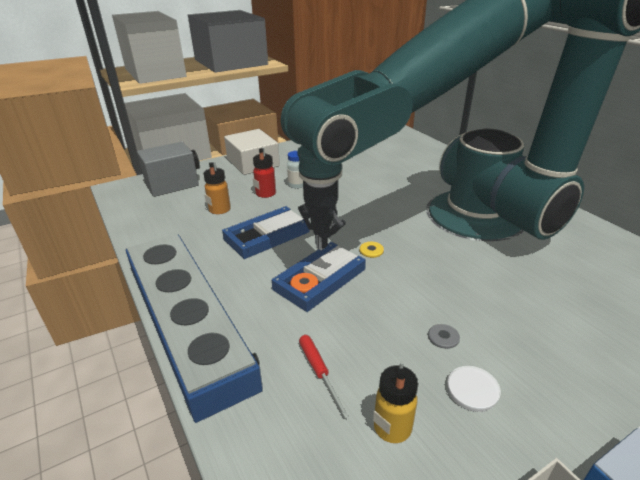

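Looks seated, but the size-based height check is ambiguous at this range. Going back to the same pose as picture w11 (tip over the ledge) for a direct comparison.

Request:
jog_arm --rows '[{"tx": 10,"ty": 0,"tz": -4,"roll": 0},{"tx": 15,"ty": 0,"tz": -4,"roll": 0},{"tx": 15,"ty": 0,"tz": 0,"roll": 0},{"tx": 9,"ty": 0,"tz": 0,"roll": 0},{"tx": 2,"ty": 0,"tz": 0,"roll": 0}]'

```text
time_s: 29.5
tcp_pos: [0.5497, 0.021, 0.036]
tool_rot: [[-0.003, 0.278, -0.961], [0.0, -0.961, -0.278], [-1.0, -0.001, 0.003]]
wrist_force: [0.0, -1.0, -0.0]
gripper_width: 0.0002
```

Request:
jog_arm --rows '[{"tx": 0,"ty": 0,"tz": 0,"roll": 0},{"tx": 0,"ty": 0,"tz": 0,"roll": 0},{"tx": 0,"ty": 0,"tz": 0,"roll": 0},{"tx": 0,"ty": 0,"tz": 0,"roll": 0},{"tx": 0,"ty": 0,"tz": 0,"roll": 0}]'

```text
time_s: 30.0
tcp_pos: [0.5507, 0.0209, 0.0385]
tool_rot: [[0.001, 0.278, -0.961], [-0.0, -0.961, -0.278], [-1.0, 0.0, -0.001]]
wrist_force: [0.0, 0.0, -0.3]
gripper_width: -0.0002
```

```bash
python3 look.py 14
python3 - <<'E'
from h import *
E=ext('wrist');s=ctrl.state();p=s['tcp_pos'];R=s['tool_rot']
T=lambda X:(R.T@(X-p)*1000).round(1)
for k in(11,14):
    im=cv2.imread(f'pics/w{k}.png');h=cv2.cvtColor(im,cv2.COLOR_BGR2HSV)
    o=cv2.inRange(h,(6,150,90),(28,255,255));cs,_=cv2.findContours(o,cv2.RETR_EXTERNAL,cv2.CHAIN_APPROX_NONE)
    c=max(cs,key=len);e=cv2.fitEllipse(c);bx=cv2.boundingRect(c);
    x0,y0,w,hh=bx;sp=cv2.inRange(h,(0,0,40),(180,150,150))
    sub=np.zeros_like(sp);cy,cx=int(y0+hh/2),int(x0+w/2);sub[cy-45:cy+45,cx-45:cx+45]=sp[cy-45:cy+45,cx-45:cx+45]
    ss,_=cv2.findContours(sub,cv2.RETR_EXTERNAL,cv2.CHAIN_APPROX_NONE);se=cv2.fitEllipse(max(ss,key=len))
    print(k,'disc',np.round(e[0],1),np.round(e[1],1),bx,'spot',np.round(se[0],1),np.round(se[1],1))
# predicted ellipse extents for flat disc, top-rim d=60 at z top & equator 64
c0=p+R@np.array([0,.0,-56.0])*1e-3
for zc in(.023,.029):
    P=np.array([proj('wrist',[c0[0]+.032*np.cos(t),c0[1]+.032*np.sin(t),zc+dz],E) for t in np.linspace(0,6.28,200) for dz in(.003,-.003)])
    print(zc,P.min(0).round(1),P.max(0).round(1),np.ptp(P,axis=0).round(1))
E
```

```text
30.0 tcp [0.5507 0.0209 0.0385] F [ 0.   0.  -0.3]
front face rel lip mm -12.7
11 disc [315.2 173.8] [148.6 151.6] (241, 98, 150, 152) spot [313.5 178.5] [54.5 55.4]
14 disc [311.5 171.8] [146.6 149. ] (238, 97, 147, 150) spot [311.6 175.9] [53.7 54.5]
0.023 [240.6  94.5] [387.  243.6] [146.4 149. ]
0.029 [237.6  92.4] [389.7 247.2] [152.2 154.8]
```

View pics/w14.png

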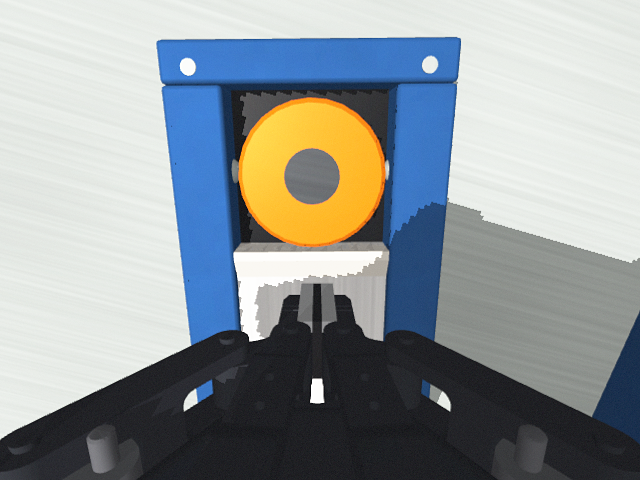

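A flat disc home at z=0.023 should measure 146.4 × 149.0 px. It measures 146.6 × 149.0 (152 × 155 would mean it was still on the catches), so it is home and level. Retreating upward and handing in.

Request:
jog_arm --rows '[{"tx": -10,"ty": 0,"tz": 0,"roll": 0},{"tx": -25,"ty": 0,"tz": 0,"roll": 0},{"tx": -30,"ty": 0,"tz": 0,"roll": 0},{"tx": -25,"ty": 0,"tz": 0,"roll": 0},{"tx": -10,"ty": 0,"tz": 0,"roll": 0}]'

```text
time_s: 30.6
tcp_pos: [0.5514, 0.021, 0.1415]
tool_rot: [[0.004, 0.278, -0.961], [-0.0, -0.961, -0.278], [-1.0, 0.001, -0.004]]
wrist_force: [0.2, -0.1, 1.2]
gripper_width: -0.0002
```

Request:
jog_arm --rows '[{"tx": 0,"ty": 0,"tz": 0,"roll": 0},{"tx": 0,"ty": 0,"tz": 0,"roll": 0},{"tx": 0,"ty": 0,"tz": 0,"roll": 0},{"tx": 0,"ty": 0,"tz": 0,"roll": 0},{"tx": 0,"ty": 0,"tz": 0,"roll": 0}]'

```text
time_s: 31.1
tcp_pos: [0.5504, 0.0209, 0.1374]
tool_rot: [[-0.001, 0.278, -0.961], [-0.0, -0.961, -0.278], [-1.0, -0.0, 0.001]]
wrist_force: [0.2, -0.1, -0.6]
gripper_width: 0.0003
```

Run:
```python
from h import *
s=ctrl.state();print(s['time_s'],s['tcp_pos'],s['wrist_force'].round(1));print(job.job_done())
```

```text
31.1 [0.55035085 0.02094955 0.13739948] [ 0.2 -0.1 -0.6]
the job is handed in; nothing more can be done
None
```

The orange spacer is seated flat on the pocket floor, and the job was handed in at 31.1 s of the 51 s allowed.

**What I did:**
- I pushed the spacer with shut fingers along the ledge of the leftmost station. When it tipped at the lip I raised the pusher, pushed its tail clear, and it dropped in.
- I then pressed its middle down past the catches, which took about 6 N, until it met the rigid floor with its top at z = 28.0 mm.
- I held it at about 12 N downward for 2 s, then about 16 N for 1.5 s, and lifted off. The largest total force I read was about 17.5 N, including a 4–7 N sideways part from arm flex. These are readings at the end of each half-second move, so any brief peak between them was not seen.

**Last checks:**
- **Seating:** After release the disc measured 146.6 × 149.0 px, against 146.4 × 149.0 predicted for flat and home, and about 152 × 155 if it were still on the catches.
- **Disagreement:** An earlier check from farther away was ambiguous, suggesting the disc's mid-plane was near 27 mm instead of 23 mm. A pixel or so of outline error there could account for much of that, so I repeated it close up.
- **Station position:** The fixed cameras and the wrist camera disagreed by 3–5 mm sideways on where the station was, so I relied on the close wrist view.
- **Everything else:** The last full scene picture showed the other items where they started, judged by eye. The arm ended about 10 cm above the station, touching nothing.

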